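Fetch the brass thumb nut from the blocked tilt-out bin

ROBOT

A 6-joint arm with a two-finger parallel gripper is mounted at the origin on the work surface. World frame = base frame: x ahead of the robot, y to its left, z up, the work surface at z = 0. Lengths are in m, angles in rad, forces in N, time in s.
With the tool pointing down it reaches from about 0.3 to 0.875 m from the base axis. Payload 6.4 kg.
Tool frame: the origin (TCP) lies midway between the tips of the shut fingers; the grasp point (between the pads) lies 19 mm behind it (ctrl.pinch_z is the distance from the TCP to the grasp point, in m); z points along the fingers, y is the line along which they close (so a half turn about z gives the same grasp; the last joint's range is limited). The gripper opens to 85 mm and grips with 20 to 120 N. Pads are 22 mm wide; open, the fingers measure 114 mm over their backs; the gripper's body (76 mm by 85 mm) begins 54 mm behind the grasp point. The pads swing forward as they close: fully open they stand 13 mm farther back than shut.
Start: joints at [1.105, 0.181, 1.607, -0, 1.354, -0.206], TCP at [0.148, 0.556, 0.231] pointing down, gripper open.
Joint ranges: [-2.99, 2.99], [-0.89, 2.07], [0.3, 2.58], [-1.14, 4.28], [0, 2.63], [-3.12, 3.12]. Speed limits (rad/s): [2.57, 2.57, 3.01, 3.14, 3.14, 3.14].

INTERFACE

Orientations are given as a unit quaternion [w, x, y, z].
In Python, from bench import ctrl gives the robot as it stands.
- The arm moves only by the tool apply_moves, never from a script. Its argument "moves" is a list of rows, each an object with "jaw": the opening, from 0 (shut) to 1 (fully open); "offset": the shift along the tool's x, y, z in mm, a list of three; "rot": the turn, a rotation vector about the tool's x, y, z in degrees, a list of three. In form: [{"jaw": jaw, "offset": [dx, dy, dz], "rot": [ax, ay, az]}, ...]. A call has exactly 5 rows; each row shifts and turns the commanded pose from where the row before left it, along the tool's axes as they then stand; what a row does not reach is not made up. A row lasts 1/8 s, in which the tool goes at most 62.5 mm and 10.7 degrees, less where a joint would pass 70% of its speed; a pose out of reach is approached as far as the arm can. A call is refused whole if a number of a shift passes 62.5 or a number of a turn 10.7, either way. A call with a gripper value outside its range is refused whole. The fingers move at their own pace and stop on an object; the grip force is fixed at half the most. Time passes only in rows, so rows that do not move let the fingers close, or fill a call up. It gives the time, the measured TCP pose, the force, the opening and the grip force at its end, in the units of the state.
- ctrl.get_obs(): the state, without advancing time (a new reading comes with each control period).
- ctrl.camera(name): name is "side" or "top"; returns (picture, depth): 400x640x3 uint8, red, green, blue; 400x640 float32, m along the optical axis (not along the pixel's ray), 0 where there is no reading.
- ctrl.camera_params(name): a dict with "K" (3x3 intrinsics, pixels), "cam_to_world" (4x4, takes a point from camera to world coordinates). Camera axes: x right, y down, z forward; pixel columns grow to the right and rows downward; lengths in m; the calibration is good to about 2 mm. A picture is of the moment at which its call begins. camera_params takes no time and is no camera call.
- ctrl.hand_in(): hands the job in; it is judged then, once.
Trained networks look in the newest picture that a camera, given by its name, has taken for a name from the list of things; names that differ only in an ending like _2 or _b are one class to them, and where a whole thing is asked for, a point or a joint stands for the part that bears it (a point fixed in the world has none). Each returns a list of dicts, best first, with "score" (0 to 1); they miss things now and then, are a little off and sometimes report something else, mostly with a low value. They report only what shows in the picture. A call takes as long as a camera call.
- ctrl.outline_of(camera, target): "region" (400x640 bool, what is visible of it) and "position" ([column, row] in pixels, amid what is visible of it).
The state is a dict: "time_s": time; "q": joint angles; "dq": joint speeds; "joint_efforts": joint torques, N m; "eef_pos": TCP position; "eef_rot": TCP orientation; "wrist_force": force on the tool from outside, world axes, zero at the start; "torque": the same for the moment, N m; "opening": opening from 0.0 (shut) to 1.0 (fully open); "grasp_force": force on a finger pad.
Only numpy, scipy, OpenCV 4.12 (cv2) and the standard library are available. Lean on these libraries where they do the work, as an engineer would, in place of code of your own. Each camera call takes 0.05 s, during which the arm holds its last target. There are 200 camera calls.

TASK

The tilt-out bin on the dental bench is blocked by the white jar, the steel beaker and the amber bottle: first stand all three upright on the steel side tray, then tip the bin fully forward by its bar handle, take out the brass thumb nut and stand it upright in the middle of the round rubber pad. After that tip the bin fully shut again and put the jar, the beaker and the bottle back, each upright exactly where it stood before. Do not disturb the plaster cast and the little glass dish.

Things in the scene. Friction and masses are not known exactly. Their poses are not given: they have to be found in the camera images.
- jar: White plastic screw-lid jar, 54 mm in diameter (lid 53), 75 mm high, 0.16 kg. Stands upright before the bin; origin at the centre of its underside. Where it starts is where it belongs. Jar, beaker and bottle stand in a row along the bin's front, in any order, 84 mm apart, centres 48 mm before the panel, which would hit them on opening.
- beaker: Open stainless-steel beaker, straight cylinder 46 mm in diameter, 82 mm high, wall 3 mm, 0.15 kg. Stands upright before the bin; origin at the centre of its underside. Where it starts is where it belongs.
- bottle: Amber glass bottle, body 40 mm in diameter up to 70 mm, then shoulder, neck and black cap 25 mm in diameter; 98 mm high in all, 0.14 kg. Stands upright before the bin; origin at the centre of its underside. Where it starts is where it belongs.
- nut: Brass knurled thumb nut: head 30 mm in diameter over a collar 26 mm in diameter, 7 mm high; 26 mm high in all, 0.09 kg. Origin at the centre of its underside, z along its axis. Stands at the back of the bin's tray behind the rib, up to 25 mm left or right of the middle, seen between the rods. It leans with the tipped bin and may slide forward to the rib; then it is clear of the rods.
- bin (a joint): White tilt-out bin: 0 = shut (panel upright), 0.5 rad = fully open (tipped towards the robot, at its stop). Stays where left; 1 to 4 N at the handle move it. Panel 210 mm wide, 8 thick, top at 95 mm. Behind it a tray, 196 by 92 mm inside, floor 70 mm above the bench (shut), walls 20 high, a rib 6 mm high and 4 thick across it, 40 mm behind the panel's front face.
- bin_handle (a point): Middle of the level bar handle, 10 mm thick, 110 long, on two posts 104 apart, 30 mm above the panel. Turns with the bin: y along the bar, z up the panel, x to the back. Level hinge axis: 115 mm along -z and 4 mm along -x from here, 10 mm above the bench. The rack (232 mm wide, 142 high behind the panel, turned up to 0.12 rad) has rods 140 mm up, from 50 mm behind the panel's face.
- tray: Flat stainless-steel side tray, fixed, 250 mm along its x and 150 mm along its y, floor 4 mm above the bench, rim 3 mm thick and 8 mm high. Origin at the centre of its underside. Left or right of the bin. The three containers stand here for the time being, wholly inside the rim.
- pad: Round rubber pad, fixed, 80 mm in diameter, 4 mm thick, with a grey disc on top; origin at the centre of its underside. On the other side of the bin from the tray.
- cast: Bystander: cream plaster dental cast with a row of teeth, loose, about 65 by 60 mm, 30 mm high, between robot and bin. Origin at the centre of its underside. Leave it alone.
- dish: Bystander: little glass dish, loose, 44 mm in diameter, 26 mm high, between robot and bin. Origin at the centre of its underside. Leave it alone.

How it is judged:
On the way, in this order (a step that is already met when the one before it is completed fails the run):
1. jar, beaker and bottle all stand upright and still on the side tray, the bin still shut (x of jar in the frame of tray between -0.1 and 0.1 m and y of jar in the frame of tray between -0.055 and 0.055 m and z of each of jar, beaker, bottle in the frame of tray below 0.009 m and angle between each of jar, beaker, bottle's own z axis and vertical below 0.12 rad and linear speed of each of jar, beaker, bottle below 0.03 m/s and x of beaker in the frame of tray between -0.1 and 0.1 m and y of beaker in the frame of tray between -0.055 and 0.055 m and x of bottle in the frame of tray between -0.1 and 0.1 m and y of bottle in the frame of tray between -0.055 and 0.055 m and value of joint bin below 0.1 rad), for 0.2 s.
2. the bin is tipped fully forward while the three stand on the tray (x of jar in the frame of tray between -0.1 and 0.1 m and y of jar in the frame of tray between -0.055 and 0.055 m and z of each of jar, beaker, bottle in the frame of tray below 0.009 m and angle between each of jar, beaker, bottle's own z axis and vertical below 0.12 rad and linear speed of each of jar, beaker, bottle below 0.03 m/s and x of beaker in the frame of tray between -0.1 and 0.1 m and y of beaker in the frame of tray between -0.055 and 0.055 m and x of bottle in the frame of tray between -0.1 and 0.1 m and y of bottle in the frame of tray between -0.055 and 0.055 m and value of joint bin above 0.44 rad), for 0.2 s.
3. the thumb nut stands released in the middle of the rubber pad (horizontal distance between nut and pad below 0.015 m and z of nut in the frame of pad between 0.001 and 0.008 m and angle between nut's own z axis and vertical below 0.12 rad and linear speed of nut below 0.03 m/s and contact force between nut and the fingers below 0.05 N), for 0.2 s.
4. the bin is tipped fully shut while the three still stand on the tray (x of jar in the frame of tray between -0.1 and 0.1 m and y of jar in the frame of tray between -0.055 and 0.055 m and z of each of jar, beaker, bottle in the frame of tray below 0.009 m and angle between each of jar, beaker, bottle's own z axis and vertical below 0.12 rad and linear speed of each of jar, beaker, bottle below 0.03 m/s and x of beaker in the frame of tray between -0.1 and 0.1 m and y of beaker in the frame of tray between -0.055 and 0.055 m and x of bottle in the frame of tray between -0.1 and 0.1 m and y of bottle in the frame of tray between -0.055 and 0.055 m and value of joint bin below 0.05 rad), for 0.2 s.
At the end, for the whole second after the job is handed in: Jar, beaker and bottle each stand upright (within 0.12 rad) and still within 15 mm of where they stood at the start; the thumb nut stands upright (within 0.12 rad) and still on the pad, within 15 mm of its centre; the bin is shut (angle under 0.06 rad) (distance of each of jar, beaker, bottle from where it was at the start of the episode below 0.015 m and angle between each of jar, beaker, bottle, nut's own z axis and vertical below 0.12 rad and linear speed of each of jar, beaker, bottle, nut below 0.03 m/s and horizontal distance between nut and pad below 0.015 m and z of nut in the frame of pad between 0.001 and 0.008 m and value of joint bin below 0.06 rad); the robot touches nothing.
It fails at once if the plaster cast is pushed more than 15 mm (distance of cast from where it was at the start of the episode above 0.015 m).
It fails at once if the glass dish is pushed more than 15 mm (distance of dish from where it was at the start of the episode above 0.015 m).
It fails at once if the jar, the beaker or the bottle is tipped over (angle between any of jar, beaker, bottle's own z axis and vertical above 0.6 rad).
It also fails if it takes over 150 s, if anything falls off the work surface, if the arm or the gripper's body presses on something with over 40 N, if the wrist force passes 120 N, or if a joint passes its speed limit or range.

## Working session

There is one attempt and no reset: what is moved stays moved. The work goes in short steps, Python scripts to look and compute and a tool call to move; the robot and the scene stay as the last step left them, time stands still between calls to the robot, and variables do not carry over. Pictures are saved under pics/ and viewed, at most 14 in all, crops included, and the job is handed in when it is done.

Besides the shell and the picture viewer there is one more tool, called as name(argument=value, ...) on one line, values as JSON. apply_moves: Moves the arm, as the interface text tells. Its arguments: {"type":"object","properties":{"moves":{"type":"array"}},"required":["moves"]}

```bash
ls; mkdir -p pics
python3 - <<'E'
from bench import ctrl
import cv2,numpy as np
o=ctrl.get_obs();print(o)
for n in("side","top"):
    p,d=ctrl.camera(n);cv2.imwrite(f"pics/{n}0.png",p[:,:,::-1]);c=ctrl.camera_params(n);print(n,c["K"].tolist(),np.round(c["cam_to_world"],4).tolist())
E
```

```text
pics
{'time_s': 0.0, 'q': array([ 1.10471807e+00,  1.81579459e-01,  1.60803128e+00,  6.03481426e-06,
        1.35378491e+00, -2.06304097e-01]), 'dq': array([-0.00026301, -0.00112811,  0.00078713, -0.00012074,  0.0009804 ,
       -0.00049637]), 'joint_efforts': array([ 1.37249517e-04, -4.44857669e+01, -3.51336980e+01, -1.28583524e-04,
        9.15859826e-03,  2.15378350e-05]), 'eef_pos': array([0.14742114, 0.55519876, 0.2303513 ]), 'eef_rot': array([-3.00178917e-04,  1.29522767e-01,  9.91576038e-01, -8.50055923e-04]), 'wrist_force': array([-0.98149621, -1.27648909, -0.34742156]), 'torque': array([0.00400857, 0.03569626, 0.01375564]), 'grasp_force': 0.0, 'opening': 0.999210833202823}
side [[362.90448093230225, 0.0, 322.26980667265576], [0.0, 362.90448093230225, 204.7101563878771], [0.0, 0.0, 1.0]] [[0.8355, -0.3052, 0.457, 0.192], [-0.5495, -0.4634, 0.6952, -0.4972], [-0.0004, -0.8319, -0.5549, 0.4863], [0.0, 0.0, 0.0, 1.0]]
top [[380.25717540417475, 0.0, 320.99708674108336], [0.0, 380.25717540417475, 204.67857756239104], [0.0, 0.0, 1.0]] [[-0.0252, -0.9909, 0.1323, 0.4138], [-0.9997, 0.0246, -0.0066, -0.0108], [0.0033, -0.1325, -0.9912, 0.9588], [0.0, 0.0, 0.0, 1.0]]
```

View pics/side0.png

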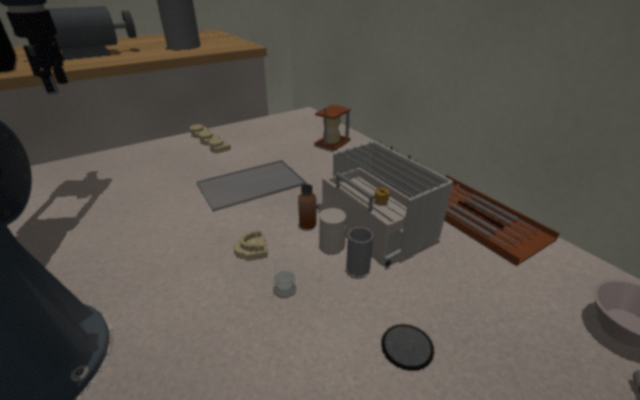

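View pics/top0.png

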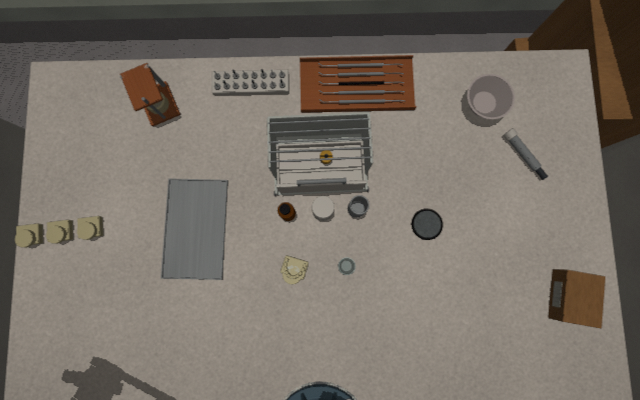

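```bash
cat > h.py <<'E'
from bench import ctrl
import numpy as np
from scipy.spatial.transform import Rotation as R
def pts(cam,d,m):
    P=ctrl.camera_params(cam);K=P["K"];T=P["cam_to_world"]
    v,u=np.nonzero(m&(d>0));z=d[v,u]
    c=np.stack([(u-K[0,2])*z/K[0,0],(v-K[1,2])*z/K[1,1],z],1)
    return c@T[:3,:3].T+T[:3,3]
def find(cam,names,d):
    out={}
    for n in names:
        r=ctrl.outline_of(cam,n)
        if not r: print(cam,n,'none');continue
        for k in r[:2]:
            p=pts(cam,d,k["region"])
            if len(p)<5: continue
            print(cam,n,round(k["score"],2),np.round(k["position"]),len(p),'med',np.round(np.median(p,0),4),'lo',np.round(np.percentile(p,3,axis=0),4),'hi',np.round(np.percentile(p,97,axis=0),4))
        out[n]=pts(cam,d,r[0]["region"])
    return out
def tool():
    o=ctrl.get_obs();return o["eef_pos"],R.from_quat(np.roll(o["eef_rot"],-1))
E
python3 - <<'E'
from h import *
for c in("top","side"):
    p,d=ctrl.camera(c)
    A=find(c,["jar","beaker","bottle","nut","bin","bin_handle","tray","pad","cast","dish"],d)
    np.savez(f"a_{c}.npz",**A)
E
```

```text
top jar 0.69 [325. 205.] 399 med [ 0.5256 -0.0191  0.0755] lo [ 0.5024 -0.0402  0.0472] hi [0.5497 0.0023 0.0784]
top beaker 0.74 [359. 205.] 404 med [ 0.5325 -0.1074  0.0274] lo [ 5.074e-01 -1.320e-01  1.000e-04] hi [ 0.5513 -0.0818  0.0835]
top bottle 0.68 [286. 213.] 273 med [0.5184 0.0653 0.0768] lo [0.5032 0.0495 0.0053] hi [0.5379 0.0842 0.1001]
top bottle 0.5 [318. 168.] 3989 med [ 0.6205 -0.0108  0.0716] lo [ 0.574  -0.1133  0.033 ] hi [0.6765 0.0813 0.1411]
top nut 0.66 [328. 154.] 115 med [ 0.6466 -0.0289  0.0964] lo [ 0.6306 -0.0422  0.0819] hi [ 0.6577 -0.0171  0.1239]
top bin 0.58 [320. 167.] 3909 med [ 0.6198 -0.0111  0.0715] lo [ 0.574  -0.1129  0.0346] hi [0.6765 0.0813 0.1321]
top bin_handle 0.71 [317. 169.] 4082 med [ 0.621  -0.0109  0.0716] lo [ 0.574  -0.1136  0.0289] hi [0.6765 0.0813 0.142 ]
top tray 0.82 [196. 228.] 6095 med [0.487  0.3033 0.0047] lo [0.3725 0.231  0.0014] hi [0.608  0.3745 0.0091]
top pad 0.72 [426. 224.] 748 med [ 0.4869 -0.2806  0.0047] lo [ 0.4533 -0.3144  0.0013] hi [ 0.5207 -0.2463  0.008 ]
top pad 0.27 [315. 169.] 3890 med [ 0.6193 -0.01
[... 901 characters left out ...]

side bin 0.15 [306. 207.] 701 med [0.5146 0.0535 0.0541] lo [0.5033 0.046  0.0051] hi [0.5352 0.0714 0.0977]
side bin_handle 0.75 [368. 203.] 4035 med [ 0.5793 -0.0335  0.0722] lo [ 0.5737 -0.122   0.0248] hi [0.6766 0.0802 0.1279]
side tray 0.96 [246. 184.] 3029 med [0.4807 0.2935 0.0039] lo [0.3708 0.2234 0.0015] hi [0.6095 0.3741 0.008 ]
side pad 0.64 [409. 345.] 2009 med [ 0.4841 -0.2867  0.0039] lo [ 4.499e-01 -3.195e-01  4.000e-04] hi [ 0.5211 -0.2501  0.0055]
side cast 0.72 [250. 250.] 783 med [0.3793 0.0447 0.0159] lo [0.3498 0.019  0.0005] hi [0.4099 0.0724 0.03  ]
side dish 0.64 [284. 282.] 504 med [ 0.3885 -0.0742  0.0144] lo [ 0.3703 -0.0956  0.0011] hi [ 0.4057 -0.0577  0.0263]
```

The top view shows bottle (286,212), jar (323,208) and beaker (358,206) before the bin, with the nut at (326,157), the tray on the left and the pad at (427,224). The side view agrees. Next I fit the known radii and the panel line.

```bash
cat > fit.py <<'E'
from h import *
from scipy.optimize import least_squares
import cv2
T=dict(np.load("a_top.npz"));S=dict(np.load("a_side.npz"))
def circ(p,r,z0,z1,g):
    p=p[(p[:,2]>z0)&(p[:,2]<z1)];p=p[np.hypot(*(p[:,:2]-g).T)<r+.012]
    s=least_squares(lambda c:np.hypot(p[:,0]-c[0],p[:,1]-c[1])-r,g,loss='soft_l1',f_scale=.001)
    return np.round(s.x,4),len(p),np.round(1e3*np.sqrt(np.median(s.fun**2)),2),np.round(p[:,2].max(),3)
for n,r,z1,g in(("jar",.027,.068,(.527,-.02)),("beaker",.023,.078,(.53,-.108)),("bottle",.02,.066,(.522,.065)),("dish",.022,.026,(.388,-.074))):
    print(n,'side',circ(S[n],r,.008,z1,np.array(g)))
p=T["jar"];q=p[p[:,2]>.07];print("jar lid top",q[:,:2].min(0),q[:,:2].max(0),(q[:,:2].min(0)+q[:,:2].max(0))/2)
p=T["beaker"];q=p[p[:,2]>.075];print("beaker rim top",(q[:,:2].min(0)+q[:,:2].max(0))/2,np.ptp(q[:,:2],axis=0))
p=T["bottle"];q=p[p[:,2]>.09];print("cap top",(q[:,:2].min(0)+q[:,:2].max(0))/2,np.ptp(q[:,:2],axis=0))
for s in(T,S):
    p=s["tray"];r=cv2.minAreaRect(p[:,:2].astype(np.float32)*1000);print("tray",r)
    p=s["pad"];p=p[p[:,2]<.02];r=cv2.minEnclosingCircle(p[:,:2].astype(np.float32)*1000);print("pad",r)
p=S["bin"];q=p[(p[:,2]>.03)&(p[:,2]<.09)&(p[:,0]<.60)]
for i in range(4):
    c=np.polyfit(q[:,1],q[:,0],1);e=q[:,0]-np.polyval(c,q[:,1]);q=q[abs(e)<(.01,.005,.003,.002)[i]]
print("panel x=a*y+b",c,'yaw',np.arctan(-c[0]),len(q),'y',q[:,1].min(),q[:,1].max())
for n,s in(("T",T),("S",S)):
    p=s["bin_handle"];q=p[(p[:,2]>.113)&(p[:,2]<.137)&(p[:,0]<.60)];print(n,"bar",len(q),np.round(np.median(q,0),4),np.round(np.percentile(q,[2,98],axis=0),4), np.polyfit(q[:,1],q[:,0],1))
for n,s in(("T",T),("S",S)):
    p=s["nut"];q=p[(p[:,2]>.08)&(p[:,2]<.105)];print(n,"nut",len(q),np.round(np.median(q,0),4),np.round(np.percentile(q,[3,97],axis=0),4))
pos,r=tool();print(pos,r.as_matrix().round(3))
E
python3 fit.py
```

```text
jar side (array([ 0.5289, -0.0212]), 634, np.float64(0.55), np.float64(0.068))
beaker side (array([ 0.5302, -0.1066]), 918, np.float64(0.71), np.float64(0.078))
bottle side (array([0.5233, 0.0667]), 400, np.float64(0.52), np.float64(0.066))
dish side (array([ 0.3858, -0.0808]), 336, np.float64(3.2), np.float64(0.026))
jar lid top [ 0.5023674  -0.04470238] [0.55231933 0.0046594 ] [ 0.52734336 -0.02002149]
beaker rim top [ 0.52937418 -0.10393916] [0.04449121 0.04457902]
cap top [0.52119381 0.0680007 ] [0.0221594  0.02312425]
tray ((490.63470458984375, 305.10797119140625), (158.58822631835938, 251.45681762695312), 86.67835235595703)
pad ((487.2521667480469, -281.00091552734375), 39.73341751098633)
tray ((491.1597900390625, 308.1318359375), (172.89613342285156, 252.05770874023438), 86.9233627319336)
pad ((488.33050537109375, -283.0912780761719), 42.24601364135742)
panel x=a*y+b [-0.0210842   0.57542456] yaw 0.021081074965874504 1374 y -0.12520481283140528 0.0822363165412438
T bar 226 [ 0.5783 -0.0166  0.1294] [[ 0.574  -0.0692  0.124 ]
 [ 0.5838  0.0359  0.1324]] [-0.02229119  0.57805667]
S bar 260 [ 0.5767 -0.0273  0.1275] [[ 0.5733 -0.0752  0.1158]
 [ 0.5829  0.0332  0.1304]] [-0.02388808  0.57658259]
T nut 107 [ 0.6457 -0.0289  0.0964] [[ 0.6306 -0.0423  0.0918]
 [ 0.6574 -0.0171  0.0993]]
S nut 165 [ 0.6387 -0.0386  0.0937] [[ 0.63   -0.0475  0.0814]
 [ 0.6552 -0.0234  0.0968]]
[0.14770237 0.55571974 0.23127515] [[-0.966  0.257  0.   ]
 [ 0.257  0.966 -0.   ]
 [-0.    -0.    -1.   ]]
```

apply_moves(moves=[{"jaw": 0.75, "offset": [0, 0, 0], "rot": [0, 0, -8.1]}, {"jaw": 0.75, "offset": [0, 0, 0], "rot": [0, 0, -8.1]}, {"jaw": 0.75, "offset": [-30, -40, 0], "rot": [0, 0, 0]}, {"jaw": 0.75, "offset": [-30, -40, 0], "rot": [0, 0, 0]}, {"jaw": 0.75, "offset": [-30, -40, 0], "rot": [0, 0, 0]}])

```text
time_s: 1.82
eef_pos: [0.2411, 0.4367, 0.2314]
eef_rot: [0.0, -0.012, 1.0, 0.0]
wrist_force: [0.8, 0.6, 0.4]
opening: 0.752
grasp_force: 0.0
```

apply_moves(moves=[{"jaw": 0.75, "offset": [-36, -50, 0], "rot": [0, 0, 0]}, {"jaw": 0.75, "offset": [-36, -50, 0], "rot": [0, 0, 0]}, {"jaw": 0.75, "offset": [-36, -50, 0], "rot": [0, 0, 0]}, {"jaw": 0.75, "offset": [-36, -50, 0], "rot": [0, 0, 0]}, {"jaw": 0.75, "offset": [-36, -50, 0], "rot": [0, 0, 0]}])

```text
time_s: 2.45
eef_pos: [0.4272, 0.1903, 0.2317]
eef_rot: [0.001, -0.011, 1.0, 0.0]
wrist_force: [-0.2, -0.8, -0.9]
opening: 0.752
grasp_force: 0.0
```

```bash
cat > go.py <<'E'
import sys
from h import *
t=np.array([float(a) for a in sys.argv[1:4]]);pos,r=tool();o=ctrl.get_obs()
print('t',round(o['time_s'],2),'pos',pos.round(4),'tooloff mm',(1e3*r.inv().apply(t-pos)).round(1),'R',r.as_matrix().round(3).tolist(),'q',o['q'].round(2),'open',round(o['opening'],3),'gf',o['grasp_force'],'F',o['wrist_force'].round(1))
E
python3 go.py .5195 .0665 .15
```

```text
t 2.45 pos [0.4272 0.1903 0.2317] tooloff mm [ -89.4 -125.9   81.8] R [[-1.0, -0.023, 0.001], [-0.023, 1.0, 0.0], [-0.001, 0.0, -1.0]] q [ 0.16 -0.07  1.87  0.    1.34 -1.43] open 0.752 gf 0.0 F [-0.2 -0.8 -0.9]
```

apply_moves(moves=[{"jaw": 0.75, "offset": [-30, -42, 0], "rot": [0, 0, 0]}, {"jaw": 0.75, "offset": [-30, -42, 0], "rot": [0, 0, 0]}, {"jaw": 0.75, "offset": [-26, -38, 0], "rot": [0, 0, 0]}, {"jaw": 0.75, "offset": [0, 0, 40], "rot": [0, 0, 0]}, {"jaw": 0.75, "offset": [0, 0, 40], "rot": [0, 0, 0]}])

```text
time_s: 3.08
eef_pos: [0.5157, 0.0711, 0.1508]
eef_rot: [0.001, -0.011, 1.0, -0.0]
wrist_force: [0.3, 0.7, -0.1]
opening: 0.747
grasp_force: 0.0
```

```bash
python3 go.py .5195 .0665 .03;python3 - <<'E'
from h import *
import cv2
p,d=ctrl.camera("top");cv2.imwrite("pics/top1.png",cv2.resize(p[120:260,220:420,::-1],(800,560)))
E
```

```text
t 3.08 pos [0.5157 0.0711 0.1508] tooloff mm [ -3.5  -4.7 120.8] R [[-1.0, -0.021, 0.002], [-0.021, 1.0, -0.0], [-0.002, -0.0, -1.0]] q [-0.09  0.15  1.82  0.    1.17 -1.68] open 0.747 gf 0.0 F [ 0.3  0.7 -0.1]
```

View pics/top1.png

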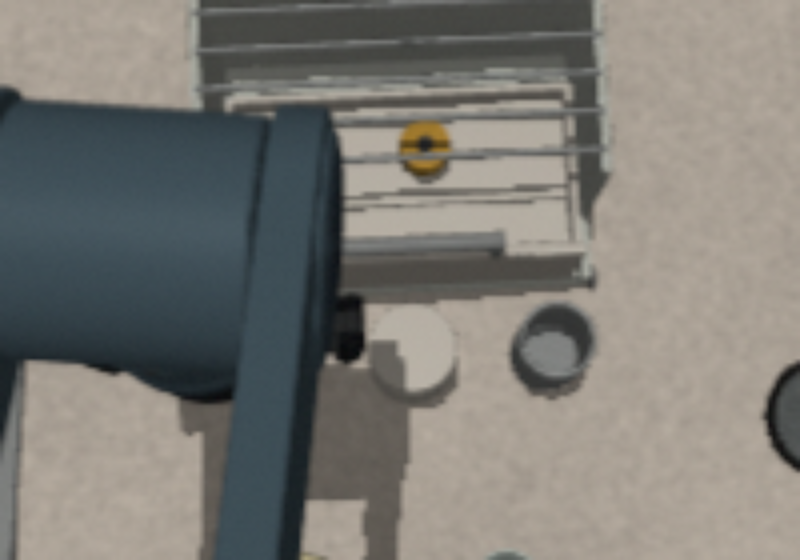

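The arm hides the bottle; the finger shows near the jar's left edge (350,330) and is clear. I'll descend on the measured position.

apply_moves(moves=[{"jaw": 0.75, "offset": [-3.5, -4.5, 0], "rot": [0, 0, 0]}, {"jaw": 0.75, "offset": [0, 0, 30], "rot": [0, 0, 0]}, {"jaw": 0.75, "offset": [0, 0, 30], "rot": [0, 0, 0]}, {"jaw": 0.75, "offset": [0, 0, 30], "rot": [0, 0, 0]}, {"jaw": 0.75, "offset": [0, 0, 30], "rot": [0, 0, 0]}])

```text
time_s: 3.75
eef_pos: [0.5213, 0.0674, 0.0331]
eef_rot: [0.002, -0.012, 1.0, -0.0]
wrist_force: [0.6, -0.2, -1.1]
opening: 0.749
grasp_force: 0.0
```

apply_moves(moves=[{"jaw": 0.75, "offset": [0, 0, 0], "rot": [0, 0, 0]}, {"jaw": 0.6, "offset": [0, 0, 0], "rot": [0, 0, 0]}, {"jaw": 0.5, "offset": [0, 0, 0], "rot": [0, 0, 0]}, {"jaw": 0.4, "offset": [0, 0, 0], "rot": [0, 0, 0]}, {"jaw": 0.3, "offset": [0, 0, 0], "rot": [0, 0, 0]}])

```text
time_s: 4.38
eef_pos: [0.5202, 0.0674, 0.0335]
eef_rot: [0.002, -0.012, 1.0, -0.0]
wrist_force: [-1.2, -1.2, 7.5]
opening: 0.449
grasp_force: 59.6
```

```bash
python3 go.py .5195 .0665 .03
```

```text
t 4.38 pos [0.5202 0.0674 0.0335] tooloff mm [ 0.7 -0.8  3.5] R [[-1.0, -0.023, 0.004], [-0.023, 1.0, -0.001], [-0.004, -0.001, -1.0]] q [-0.1   0.34  1.86 -0.    0.93 -1.69] open 0.449 gf 59.635931574739516 F [-1.2 -1.2  7.5]
```

apply_moves(moves=[{"jaw": 0.3, "offset": [0, 0, -15], "rot": [0, 0, 0]}, {"jaw": 0.3, "offset": [0, 0, -30], "rot": [0, 0, 0]}, {"jaw": 0.3, "offset": [0, 0, -35], "rot": [0, 0, 0]}, {"jaw": 0.3, "offset": [0, 0, -30], "rot": [0, 0, 0]}, {"jaw": 0.3, "offset": [-3, 20, 0], "rot": [0, 0, 0]}])

```text
time_s: 5.0
eef_pos: [0.5234, 0.087, 0.1457]
eef_rot: [0.003, -0.011, 1.0, -0.0]
wrist_force: [0.7, 0.9, -2.2]
opening: 0.456
grasp_force: 60.4
```

apply_moves(moves=[{"jaw": 0.3, "offset": [-9, 48, 0], "rot": [0, 0, 0]}, {"jaw": 0.3, "offset": [-9, 50, 0], "rot": [0, 0, 0]}, {"jaw": 0.3, "offset": [-9, 50, 0], "rot": [0, 0, 0]}, {"jaw": 0.3, "offset": [-8, 45, 0], "rot": [0, 0, 0]}, {"jaw": 0.3, "offset": [-3, 20, 0], "rot": [0, 0, 0]}])

```text
time_s: 5.62
eef_pos: [0.554, 0.3039, 0.1424]
eef_rot: [0.001, -0.013, 1.0, 0.0]
wrist_force: [-0.4, -1.0, -1.7]
opening: 0.453
grasp_force: 60.6
```

```bash
python3 go.py .556 .301 .038
```

```text
t 5.62 pos [0.554  0.3039 0.1424] tooloff mm [ -1.8  -3.  104.4] R [[-1.0, -0.025, 0.001], [-0.025, 1.0, 0.001], [-0.001, 0.001, -1.0]] q [ 0.31  0.39  1.53  0.    1.22 -1.28] open 0.453 gf 60.58409704361111 F [-0.4 -1.  -1.7]
```

apply_moves(moves=[{"jaw": 0.3, "offset": [-2, -3, 30], "rot": [0, 0, 0]}, {"jaw": 0.3, "offset": [0, 0, 35], "rot": [0, 0, 0]}, {"jaw": 0.3, "offset": [0, 0, 25], "rot": [0, 0, 0]}, {"jaw": 0.3, "offset": [0, 0, 10], "rot": [0, 0, 0]}, {"jaw": 0.3, "offset": [0, 0, 3.5], "rot": [0, 0, 0]}])

```text
time_s: 6.25
eef_pos: [0.5564, 0.2982, 0.0381]
eef_rot: [0.0, -0.011, 1.0, -0.0]
wrist_force: [0.3, -0.1, -0.4]
opening: 0.454
grasp_force: 60.6
```

apply_moves(moves=[{"jaw": 0.3, "offset": [0, 0, 0], "rot": [0, 0, 0]}, {"jaw": 0.5, "offset": [0, 0, 0], "rot": [0, 0, 0]}, {"jaw": 0.6, "offset": [0, 0, 0], "rot": [0, 0, 0]}, {"jaw": 0.75, "offset": [0, 0, 0], "rot": [0, 0, 0]}, {"jaw": 0.75, "offset": [0, 0, 0], "rot": [0, 0, 0]}])

```text
time_s: 6.88
eef_pos: [0.5563, 0.2986, 0.038]
eef_rot: [0.0, -0.012, 1.0, 0.0]
wrist_force: [0.0, -0.2, -0.1]
opening: 0.75
grasp_force: 0.0
```

apply_moves(moves=[{"jaw": 0.75, "offset": [0, 0, -20], "rot": [0, 0, 0]}, {"jaw": 0.75, "offset": [0, 0, -45], "rot": [0, 0, 0]}, {"jaw": 0.75, "offset": [0, 0, -50], "rot": [0, 0, 0]}, {"jaw": 0.75, "offset": [0, -40, -5], "rot": [0, 0, 0]}, {"jaw": 0.75, "offset": [6, -60, 0], "rot": [0, 0, 0]}])

```text
time_s: 7.5
eef_pos: [0.5539, 0.1987, 0.1611]
eef_rot: [0.003, -0.013, 1.0, 0.0]
wrist_force: [0.2, 0.0, -0.1]
opening: 0.75
grasp_force: 0.0
```

```bash
python3 go.py .524 -.0205 .15
python3 - <<'E'
from h import *
p,d=ctrl.camera("side");find("side",["bottle","jar"],d)
E
```

```text
t 7.5 pos [0.5539 0.1987 0.1611] tooloff mm [  35.6 -218.3   10.8] R [[-1.0, -0.026, 0.005], [-0.026, 1.0, 0.001], [-0.005, 0.001, -1.0]] q [ 0.14  0.28  1.64  0.    1.22 -1.45] open 0.75 gf 0.0 F [ 0.2  0.  -0.1]
side bottle 0.96 [272. 161.] 476 med [0.5532 0.2837 0.0534] lo [0.5403 0.2768 0.0088] hi [0.5728 0.2992 0.1015]
side jar 0.84 [334. 230.] 1062 med [ 0.518  -0.0383  0.0517] lo [ 0.5018 -0.0486  0.0039] hi [ 0.5477 -0.005   0.0756]
```

apply_moves(moves=[{"jaw": 0.82, "offset": [10, -55, 0], "rot": [0, 0, 0]}, {"jaw": 0.82, "offset": [10, -55, 0], "rot": [0, 0, 0]}, {"jaw": 0.82, "offset": [9, -55, 0], "rot": [0, 0, 0]}, {"jaw": 0.82, "offset": [7, -53, 0], "rot": [0, 0, 0]}, {"jaw": 0.82, "offset": [0, 0, 0], "rot": [0, 0, 0]}])

```text
time_s: 8.28
eef_pos: [0.5221, -0.0228, 0.159]
eef_rot: [0.001, -0.009, 1.0, -0.0]
wrist_force: [-0.5, 0.4, 0.7]
opening: 0.82
grasp_force: 0.0
```

```bash
python3 go.py .524 -.0205 .033
```

```text
t 8.28 pos [ 0.5221 -0.0228  0.159 ] tooloff mm [ -1.7   2.4 126. ] R [[-1.0, -0.019, 0.002], [-0.019, 1.0, -0.001], [-0.002, -0.001, -1.0]] q [-0.27  0.14  1.81 -0.    1.19 -1.86] open 0.82 gf 0.0 F [-0.5  0.4  0.7]
```

apply_moves(moves=[{"jaw": 0.82, "offset": [-1.5, 2.3, 26], "rot": [0, 0, 0]}, {"jaw": 0.82, "offset": [0, 0, 35], "rot": [0, 0, 0]}, {"jaw": 0.82, "offset": [0, 0, 35], "rot": [0, 0, 0]}, {"jaw": 0.82, "offset": [0, 0, 30], "rot": [0, 0, 0]}, {"jaw": 0.75, "offset": [0, 0, 0], "rot": [0, 0, 0]}])

```text
time_s: 8.9
eef_pos: [0.5214, -0.016, 0.0301]
eef_rot: [-0.002, -0.012, 1.0, 0.001]
wrist_force: [0.7, 0.3, 0.5]
opening: 0.748
grasp_force: 0.0
```

apply_moves(moves=[{"jaw": 0.7, "offset": [0, 0, 0], "rot": [0, 0, 0]}, {"jaw": 0.65, "offset": [0, 0, 0], "rot": [0, 0, 0]}, {"jaw": 0.6, "offset": [0, 0, 0], "rot": [0, 0, 0]}, {"jaw": 0.5, "offset": [0, 0, 0], "rot": [0, 0, 0]}, {"jaw": 0.4, "offset": [0, 0, 0], "rot": [0, 0, 0]}])

```text
time_s: 9.52
eef_pos: [0.5245, -0.0181, 0.034]
eef_rot: [0.002, -0.012, 1.0, -0.0]
wrist_force: [-1.4, 1.3, 8.0]
opening: 0.61
grasp_force: 61.1
```

```bash
python3 go.py .524 -.0205 .033
```

```text
t 9.53 pos [ 0.5245 -0.0181  0.034 ] tooloff mm [ 0.6 -2.3  1. ] R [[-1.0, -0.023, 0.003], [-0.023, 1.0, -0.001], [-0.003, -0.001, -1.0]] q [-0.26  0.34  1.86  0.    0.93 -1.86] open 0.61 gf 61.06621885439381 F [-1.4  1.3  8. ]
```

apply_moves(moves=[{"jaw": 0.4, "offset": [0, 0, -15], "rot": [0, 0, 0]}, {"jaw": 0.4, "offset": [0, 0, -30], "rot": [0, 0, 0]}, {"jaw": 0.4, "offset": [0, 0, -35], "rot": [0, 0, 0]}, {"jaw": 0.4, "offset": [0, 0, -32], "rot": [0, 0, 0]}, {"jaw": 0.4, "offset": [2, 24, 0], "rot": [0, 0, 0]}])

```text
time_s: 10.15
eef_pos: [0.5231, 0.0047, 0.1484]
eef_rot: [0.004, -0.01, 1.0, -0.001]
wrist_force: [0.1, 0.5, -1.8]
opening: 0.609
grasp_force: 63.0
```

apply_moves(moves=[{"jaw": 0.4, "offset": [5, 50, 0], "rot": [0, 0, 0]}, {"jaw": 0.4, "offset": [5, 50, 0], "rot": [0, 0, 0]}, {"jaw": 0.4, "offset": [5, 50, 0], "rot": [0, 0, 0]}, {"jaw": 0.4, "offset": [5, 50, 0], "rot": [0, 0, 0]}, {"jaw": 0.4, "offset": [5, 50, 0], "rot": [0, 0, 0]}])

```text
time_s: 10.78
eef_pos: [0.4895, 0.257, 0.1452]
eef_rot: [0.001, -0.011, 1.0, 0.0]
wrist_force: [0.8, -0.4, -0.8]
opening: 0.604
grasp_force: 63.0
```

apply_moves(moves=[{"jaw": 0.4, "offset": [4, 36, 0], "rot": [0, 0, 0]}, {"jaw": 0.4, "offset": [0, 14, 0], "rot": [0, 0, 0]}, {"jaw": 0.4, "offset": [0, 0, 30], "rot": [0, 0, 0]}, {"jaw": 0.4, "offset": [0, 0, 35], "rot": [0, 0, 0]}, {"jaw": 0.4, "offset": [0, 0, 0], "rot": [0, 0, 0]}])

```text
time_s: 11.4
eef_pos: [0.4825, 0.3036, 0.0766]
eef_rot: [-0.003, -0.011, 1.0, -0.001]
wrist_force: [0.3, 0.2, -0.9]
opening: 0.607
grasp_force: 63.3
```

```bash
python3 go.py .486 .305 .038;  python3 - <<'E'
from h import *
p,d=ctrl.camera("side");find("side",["jar"],d);import cv2;cv2.imwrite("pics/s2.png",p[:,:,::-1])
E
python3 go.py .486 .305 .038
```

```text
t 11.4 pos [0.4825 0.3036 0.0766] tooloff mm [-3.8  1.4 38.6] R [[-1.0, -0.022, -0.006], [-0.022, 1.0, -0.002], [0.006, -0.002, -1.0]] q [ 0.35  0.36  1.73 -0.    1.06 -1.24] open 0.607 gf 63.26773641631007 F [ 0.3  0.2 -0.9]
side jar 0.92 [243. 160.] 457 med [0.4718 0.2843 0.0739] lo [0.4607 0.2758 0.0451] hi [0.5074 0.3103 0.1175]
side jar 0.71 [283. 283.] 514 med [ 0.3889 -0.0746  0.0138] lo [ 3.705e-01 -9.610e-02 -1.000e-04] hi [ 0.4076 -0.0584  0.0261]
t 11.5 pos [0.4852 0.3048 0.0798] tooloff mm [-0.8  0.2 41.8] R [[-1.0, -0.022, 0.001], [-0.022, 1.0, 0.0], [-0.001, 0.0, -1.0]] q [ 0.35  0.36  1.72 -0.    1.06 -1.24] open 0.61 gf 63.3041988092009 F [ 0.4  0.3 -0.3]
```

View pics/s2.png

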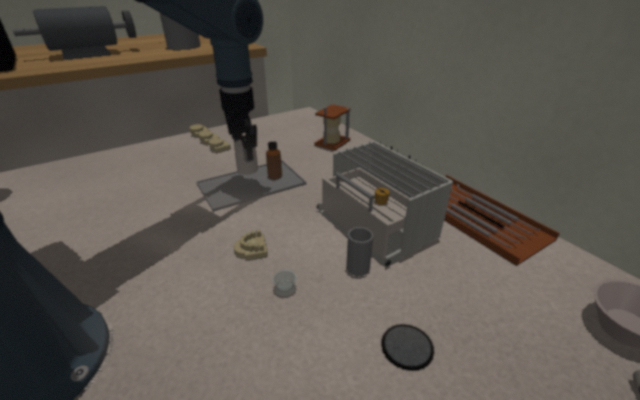

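The jar is held upright at (246,155) and the bottle stands on the tray at (273,163). Lowering the jar.

apply_moves(moves=[{"jaw": 0.4, "offset": [0, 0, 20], "rot": [0, 0, 0]}, {"jaw": 0.4, "offset": [0, 0, 14], "rot": [0, 0, 0]}, {"jaw": 0.4, "offset": [0, 0, 7], "rot": [0, 0, 0]}, {"jaw": 0.4, "offset": [0, 0, 0], "rot": [0, 0, 0]}, {"jaw": 0.65, "offset": [0, 0, 0], "rot": [0, 0, 0]}])

```text
time_s: 12.12
eef_pos: [0.4851, 0.3054, 0.0384]
eef_rot: [0.001, -0.011, 1.0, 0.0]
wrist_force: [0.1, -0.1, -0.1]
opening: 0.648
grasp_force: 0.0
```

apply_moves(moves=[{"jaw": 0.75, "offset": [0, 0, 0], "rot": [0, 0, 0]}, {"jaw": 0.82, "offset": [0, 0, 0], "rot": [0, 0, 0]}, {"jaw": 0.82, "offset": [0, 0, -20], "rot": [0, 0, 0]}, {"jaw": 0.82, "offset": [0, 0, -45], "rot": [0, 0, 0]}, {"jaw": 0.82, "offset": [0, 0, -55], "rot": [0, 0, 0]}])

```text
time_s: 12.75
eef_pos: [0.484, 0.3049, 0.1595]
eef_rot: [-0.001, -0.011, 1.0, -0.0]
wrist_force: [1.0, 0.8, 0.3]
opening: 0.816
grasp_force: 0.0
```

apply_moves(moves=[{"jaw": 0.75, "offset": [-5, -50, 0], "rot": [0, 0, 0]}, {"jaw": 0.75, "offset": [-7, -58, 0], "rot": [0, 0, 0]}, {"jaw": 0.75, "offset": [-7, -58, 0], "rot": [0, 0, 0]}, {"jaw": 0.75, "offset": [-7, -58, 0], "rot": [0, 0, 0]}, {"jaw": 0.75, "offset": [-7, -58, 0], "rot": [0, 0, 0]}])

```text
time_s: 13.38
eef_pos: [0.5246, 0.0222, 0.1597]
eef_rot: [0.001, -0.012, 1.0, -0.0]
wrist_force: [0.9, -0.1, -0.2]
opening: 0.755
grasp_force: 0.0
```

apply_moves(moves=[{"jaw": 0.75, "offset": [-4, -50, 0], "rot": [0, 0, 0]}, {"jaw": 0.75, "offset": [-3, -40, 0], "rot": [0, 0, 0]}, {"jaw": 0.75, "offset": [0, -38, 0], "rot": [0, 0, 0]}, {"jaw": 0.75, "offset": [0, 0, 0], "rot": [0, 0, 0]}, {"jaw": 0.75, "offset": [0, 0, 0], "rot": [0, 0, 0]}])

```text
time_s: 14.0
eef_pos: [0.534, -0.1034, 0.1586]
eef_rot: [0.0, -0.011, 1.0, 0.0]
wrist_force: [-0.7, 0.6, 0.4]
opening: 0.749
grasp_force: 0.0
```

```bash
python3 go.py .526 -.105 .033
```

```text
t 14.0 pos [ 0.534  -0.1034  0.1586] tooloff mm [  8.1  -1.4 125.6] R [[-1.0, -0.023, 0.001], [-0.023, 1.0, 0.0], [-0.001, 0.0, -1.0]] q [-0.41  0.19  1.75  0.    1.2  -2.  ] open 0.749 gf 0.0 F [-0.7  0.6  0.4]
```

apply_moves(moves=[{"jaw": 0.75, "offset": [8, -1.4, 10], "rot": [0, 0, 0]}, {"jaw": 0.75, "offset": [0, 0, 40], "rot": [0, 0, 0]}, {"jaw": 0.75, "offset": [0, 0, 40], "rot": [0, 0, 0]}, {"jaw": 0.75, "offset": [0, 0, 35], "rot": [0, 0, 0]}, {"jaw": 0.75, "offset": [0, 0, 0], "rot": [0, 0, 0]}])

```text
time_s: 14.62
eef_pos: [0.5227, -0.1031, 0.0297]
eef_rot: [-0.003, -0.012, 1.0, 0.002]
wrist_force: [-0.9, -0.2, 0.6]
opening: 0.749
grasp_force: 0.0
```

apply_moves(moves=[{"jaw": 0.68, "offset": [0, 0, 0], "rot": [0, 0, 0]}, {"jaw": 0.6, "offset": [0, 0, 0], "rot": [0, 0, 0]}, {"jaw": 0.5, "offset": [0, 0, 0], "rot": [0, 0, 0]}, {"jaw": 0.4, "offset": [0, 0, 0], "rot": [0, 0, 0]}, {"jaw": 0.3, "offset": [0, 0, 0], "rot": [0, 0, 0]}])

```text
time_s: 15.25
eef_pos: [0.5274, -0.1059, 0.0349]
eef_rot: [0.002, -0.012, 1.0, -0.001]
wrist_force: [-0.8, 0.7, 5.3]
opening: 0.528
grasp_force: 61.1
```

```bash
python3 go.py .526 -.105 .033
```

```text
t 15.25 pos [ 0.5274 -0.1059  0.0349] tooloff mm [1.3 0.9 1.9] R [[-1.0, -0.023, 0.003], [-0.023, 1.0, -0.001], [-0.003, -0.001, -1.0]] q [-0.42  0.36  1.83  0.    0.95 -2.01] open 0.528 gf 61.13791689276695 F [-0.8  0.7  5.3]
```

apply_moves(moves=[{"jaw": 0.3, "offset": [0, 0, -15], "rot": [0, 0, 0]}, {"jaw": 0.3, "offset": [0, 0, -30], "rot": [0, 0, 0]}, {"jaw": 0.3, "offset": [0, 0, -35], "rot": [0, 0, 0]}, {"jaw": 0.3, "offset": [0, 0, -32], "rot": [0, 0, 0]}, {"jaw": 0.3, "offset": [8, 24, 0], "rot": [0, 0, 0]}])

```text
time_s: 15.88
eef_pos: [0.52, -0.083, 0.1489]
eef_rot: [0.004, -0.01, 1.0, -0.002]
wrist_force: [-0.1, 0.7, -1.6]
opening: 0.532
grasp_force: 61.6
```

apply_moves(moves=[{"jaw": 0.3, "offset": [11, 45, 0], "rot": [0, 0, 0]}, {"jaw": 0.3, "offset": [12, 50, 0], "rot": [0, 0, 0]}, {"jaw": 0.3, "offset": [12, 50, 0], "rot": [0, 0, 0]}, {"jaw": 0.3, "offset": [12, 50, 0], "rot": [0, 0, 0]}, {"jaw": 0.3, "offset": [12, 50, 0], "rot": [0, 0, 0]}])

```text
time_s: 16.5
eef_pos: [0.4503, 0.1642, 0.1439]
eef_rot: [-0.001, -0.012, 1.0, 0.0]
wrist_force: [0.4, 0.5, -1.7]
opening: 0.532
grasp_force: 61.7
```

apply_moves(moves=[{"jaw": 0.3, "offset": [12, 50, 0], "rot": [0, 0, 0]}, {"jaw": 0.3, "offset": [12, 50, 0], "rot": [0, 0, 0]}, {"jaw": 0.3, "offset": [9, 34, 0], "rot": [0, 0, 0]}, {"jaw": 0.3, "offset": [0, 12, 0], "rot": [0, 0, 0]}, {"jaw": 0.3, "offset": [0, 0, 30], "rot": [0, 0, 0]}])

```text
time_s: 17.12
eef_pos: [0.4173, 0.3089, 0.1162]
eef_rot: [0.002, -0.013, 1.0, 0.001]
wrist_force: [0.3, -0.2, -1.6]
opening: 0.531
grasp_force: 61.9
```

apply_moves(moves=[{"jaw": 0.3, "offset": [0, 0, 30], "rot": [0, 0, 0]}, {"jaw": 0.3, "offset": [0, 0, 10], "rot": [0, 0, 0]}, {"jaw": 0.3, "offset": [0, 0, 0], "rot": [0, 0, 0]}, {"jaw": 0.3, "offset": [0, 0, 0], "rot": [0, 0, 0]}, {"jaw": 0.3, "offset": [0, 0, 0], "rot": [0, 0, 0]}])

```text
time_s: 17.75
eef_pos: [0.4173, 0.3075, 0.076]
eef_rot: [0.001, -0.011, 1.0, 0.0]
wrist_force: [0.2, -0.2, -2.0]
opening: 0.528
grasp_force: 61.8
```

```bash
python3 go.py .417 .307 .039
```

```text
t 17.75 pos [0.4173 0.3075 0.076 ] tooloff mm [ 0.4 -0.5 37. ] R [[-1.0, -0.023, 0.002], [-0.023, 1.0, 0.001], [-0.002, 0.001, -1.0]] q [ 0.41  0.26  1.87 -0.    1.02 -1.19] open 0.528 gf 61.84722136706114 F [ 0.2 -0.2 -2. ]
```

apply_moves(moves=[{"jaw": 0.3, "offset": [0, 0, 20], "rot": [0, 0, 0]}, {"jaw": 0.3, "offset": [0, 0, 11], "rot": [0, 0, 0]}, {"jaw": 0.3, "offset": [0, 0, 5.5], "rot": [0, 0, 0]}, {"jaw": 0.3, "offset": [0, 0, 0], "rot": [0, 0, 0]}, {"jaw": 0.58, "offset": [0, 0, 0], "rot": [0, 0, 0]}])

```text
time_s: 18.38
eef_pos: [0.417, 0.3075, 0.0388]
eef_rot: [0.001, -0.011, 1.0, 0.0]
wrist_force: [0.9, 1.3, -0.2]
opening: 0.581
grasp_force: 0.0
```

apply_moves(moves=[{"jaw": 0.65, "offset": [0, 0, 0], "rot": [0, 0, 0]}, {"jaw": 0.75, "offset": [0, 0, 0], "rot": [0, 0, 0]}, {"jaw": 0.75, "offset": [0, 0, -20], "rot": [0, 0, 0]}, {"jaw": 0.75, "offset": [0, 0, -50], "rot": [0, 0, 0]}, {"jaw": 0.75, "offset": [0, 0, -60], "rot": [0, 0, 0]}])

```text
time_s: 19.0
eef_pos: [0.4155, 0.3068, 0.1686]
eef_rot: [-0.001, -0.011, 1.0, -0.001]
wrist_force: [1.3, 0.2, 0.6]
opening: 0.749
grasp_force: 0.0
```

apply_moves(moves=[{"jaw": 0.4, "offset": [0, 0, -40], "rot": [0, 0, 0]}, {"jaw": 0.4, "offset": [-20, -50, 0], "rot": [0, 0, 0]}, {"jaw": 0.4, "offset": [-20, -50, 0], "rot": [0, 0, 0]}, {"jaw": 0.4, "offset": [-20, -50, 0], "rot": [0, 0, 0]}, {"jaw": 0.4, "offset": [-20, -50, 0], "rot": [0, 0, 0]}])

```text
time_s: 19.62
eef_pos: [0.5015, 0.1076, 0.2085]
eef_rot: [0.0, -0.012, 1.0, 0.0]
wrist_force: [0.2, -0.2, -0.1]
opening: 0.397
grasp_force: 0.0
```

apply_moves(moves=[{"jaw": 0.4, "offset": [-20, -50, 0], "rot": [0, 0, 0]}, {"jaw": 0.4, "offset": [0, 0, 0], "rot": [0, 0, 10]}, {"jaw": 0.4, "offset": [0, 0, 0], "rot": [0, 0, 10]}, {"jaw": 0.4, "offset": [0, 0, 0], "rot": [0, 0, 10]}, {"jaw": 0.4, "offset": [0, 0, 0], "rot": [0, 0, 10]}])

```text
time_s: 20.25
eef_pos: [0.5221, 0.0595, 0.2082]
eef_rot: [-0.0, 0.334, 0.943, -0.0]
wrist_force: [-0.5, -0.3, 0.7]
opening: 0.4
grasp_force: 0.0
```

apply_moves(moves=[{"jaw": 0.4, "offset": [0, 0, 0], "rot": [0, 0, 10]}, {"jaw": 0.4, "offset": [0, 0, 0], "rot": [0, 0, 10]}, {"jaw": 0.4, "offset": [0, 0, 0], "rot": [0, 0, 10]}, {"jaw": 0.4, "offset": [0, 0, 0], "rot": [0, 0, 10]}, {"jaw": 0.4, "offset": [0, 0, 0], "rot": [0, 0, 10]}])

```text
time_s: 20.88
eef_pos: [0.5221, 0.0596, 0.2082]
eef_rot: [-0.0, 0.701, 0.713, -0.0]
wrist_force: [-0.5, -0.5, -0.3]
opening: 0.402
grasp_force: 0.0
```

```bash
python3 go.py .5795 -.0185 .17
python3 - <<'E'
from h import *
p,d=ctrl.camera("side");find("side",["jar","beaker","bottle"],d)
p,d=ctrl.camera("top");find("top",["jar","beaker","bottle"],d);import cv2;cv2.imwrite("pics/t3.png",p[:,:,::-1])
E
```

```text
t 20.88 pos [0.5221 0.0596 0.2082] tooloff mm [-79.1  56.1  38.2] R [[-0.017, 1.0, -0.0], [1.0, 0.017, 0.0], [0.0, -0.0, -1.0]] q [-0.11  0.09  1.75  0.    1.29 -0.13] open 0.402 gf 0.0 F [-0.5 -0.5 -0.3]
side jar 0.83 [247. 169.] 653 med [0.4824 0.2844 0.0523] lo [0.4636 0.2768 0.0095] hi [0.5092 0.3179 0.0795]
side jar 0.67 [408. 348.] 1843 med [ 0.4843 -0.2866  0.004 ] lo [ 0.4516 -0.3189  0.0023] hi [ 0.5187 -0.2513  0.0056]
side beaker 0.61 [220. 175.] 659 med [0.4154 0.2885 0.051 ] lo [0.3976 0.2827 0.0044] hi [0.4394 0.3267 0.0848]
side bottle 0.64 [273. 160.] 506 med [0.5532 0.2839 0.056 ] lo [0.5404 0.2764 0.0075] hi [0.5736 0.3029 0.1018]
top jar none
top beaker none
top bottle none
```

View pics/t3.png

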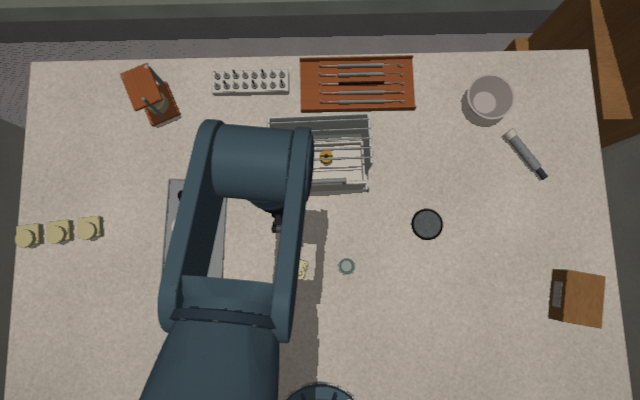

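The top view shows the arm over the bin with only the bottle's cap visible on the tray; the side camera confirms all three upright there. Moving to the handle.

apply_moves(moves=[{"jaw": 0.35, "offset": [-40, 28, 0], "rot": [0, 0, 0]}, {"jaw": 0.35, "offset": [-39, 28, 0], "rot": [0, 0, 0]}, {"jaw": 0.35, "offset": [0, 0, 20], "rot": [0, 0, 0]}, {"jaw": 0.35, "offset": [0, 0, 18], "rot": [0, 0, 0]}, {"jaw": 0.35, "offset": [0, 0, 0], "rot": [0, 0, 0]}])

```text
time_s: 21.9
eef_pos: [0.5783, -0.0174, 0.1681]
eef_rot: [-0.002, 0.699, 0.715, -0.001]
wrist_force: [0.6, 0.5, -0.2]
opening: 0.348
grasp_force: 0.0
```

```bash
python3 go.py .5795 -.0185 .108
python3 - <<'E'
from h import *
p,d=ctrl.camera("side");import cv2;cv2.imwrite("pics/s4.png",cv2.resize(p[120:270,280:480,::-1],(800,600)))
E
python3 go.py .5795 -.0185 .108
```

```text
t 21.9 pos [ 0.5783 -0.0174  0.1681] tooloff mm [-1.2  1.4 60.1] R [[-0.024, 1.0, -0.004], [1.0, 0.024, 0.001], [0.001, -0.004, -1.0]] q [-0.24  0.25  1.65  0.    1.24 -0.26] open 0.348 gf 0.0 F [ 0.6  0.5 -0.2]
t 21.95 pos [ 0.5791 -0.0174  0.1695] tooloff mm [-1.1  0.5 61.4] R [[-0.024, 1.0, -0.002], [1.0, 0.024, 0.001], [0.001, -0.002, -1.0]] q [-0.23  0.25  1.65  0.    1.24 -0.26] open 0.35 gf 0.0 F [ 0.2 -0.2  0.3]
```

View pics/s4.png

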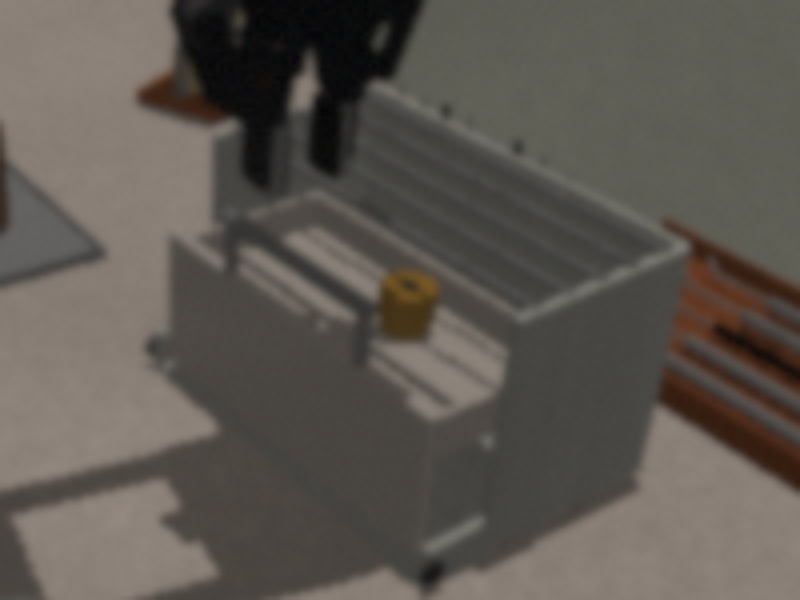

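The fingers at (260,180) and (330,165) straddle the bar's line above its middle. Descend and grip.

apply_moves(moves=[{"jaw": 0.35, "offset": [-1, 0.5, 30], "rot": [0, 0, 0]}, {"jaw": 0.35, "offset": [0, 0, 31], "rot": [0, 0, 0]}, {"jaw": 0.35, "offset": [0, 0, 0], "rot": [0, 0, 0]}, {"jaw": 0.25, "offset": [0, 0, 0], "rot": [0, 0, 0]}, {"jaw": 0.18, "offset": [0, 0, 0], "rot": [0, 0, 0]}])

```text
time_s: 22.58
eef_pos: [0.5818, -0.0193, 0.1113]
eef_rot: [0.001, 0.699, 0.715, 0.001]
wrist_force: [-0.3, 0.5, 0.1]
opening: 0.183
grasp_force: 0.0
```

apply_moves(moves=[{"jaw": 0.12, "offset": [0, 0, 0], "rot": [0, 0, 0]}, {"jaw": 0.05, "offset": [0, 0, 0], "rot": [0, 0, 0]}, {"jaw": 0.0, "offset": [0, 0, 0], "rot": [0, 0, 0]}, {"jaw": 0.0, "offset": [0, 0, 0], "rot": [0, 0, 0]}, {"jaw": 0.0, "offset": [0, 0, 0], "rot": [0, 0, 0]}])

```text
time_s: 23.2
eef_pos: [0.5794, -0.0192, 0.1106]
eef_rot: [-0.001, 0.699, 0.715, -0.001]
wrist_force: [-7.7, -0.2, 7.4]
opening: 0.091
grasp_force: 58.7
```

```bash
python3 go.py .5795 -.0185 .108
```

```text
t 23.2 pos [ 0.5794 -0.0192  0.1106] tooloff mm [0.7 0.1 2.6] R [[-0.023, 1.0, -0.002], [1.0, 0.023, -0.0], [-0.0, -0.002, -1.0]] q [-0.24  0.33  1.69 -0.    1.13 -0.26] open 0.091 gf 58.69521975517273 F [-7.7 -0.2  7.4]
```

apply_moves(moves=[{"jaw": 0.0, "offset": [0, -8, 0], "rot": [-4.6, 0, 0]}, {"jaw": 0.0, "offset": [0, -8, 0], "rot": [-4.6, 0, 0]}, {"jaw": 0.0, "offset": [0, -8, 0], "rot": [-4.6, 0, 0]}, {"jaw": 0.0, "offset": [0, -8, 0], "rot": [-4.6, 0, 0]}, {"jaw": 0.0, "offset": [0, 0, 0], "rot": [0, 0, 0]}])

```text
time_s: 23.82
eef_pos: [0.5485, -0.0198, 0.1071]
eef_rot: [0.113, 0.69, 0.706, 0.115]
wrist_force: [-3.8, 2.1, 5.1]
opening: 0.087
grasp_force: 60.3
```

```bash
python3 go.py .5795 -.0185 .108
python3 - <<'E'
from h import *
p,d=ctrl.camera("side");import cv2;cv2.imwrite("pics/s5.png",cv2.resize(p[120:270,280:480,::-1],(800,600)))
E
```

```text
t 23.82 pos [ 0.5485 -0.0198  0.1071] tooloff mm [ 0.6 29.7  9. ] R [[-0.023, 0.948, 0.318], [1.0, 0.022, 0.007], [-0.0, 0.318, -0.948]] q [-0.32  0.08  2.03  0.16  0.72 -0.44] open 0.087 gf 60.30486345291138 F [-3.8  2.1  5.1]
```

View pics/s5.png

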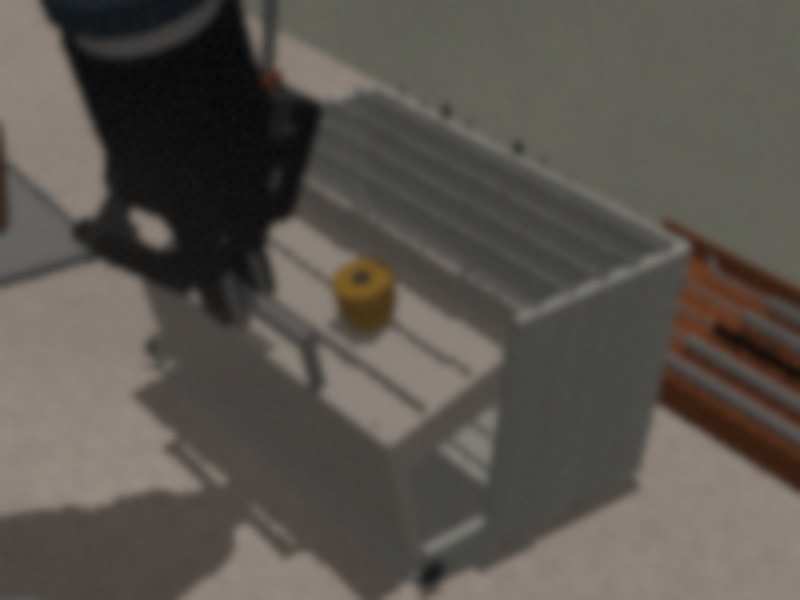

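The bin is tipping with the grip (bar at (280,325)); the nut is at (363,295). Continue to the stop.

apply_moves(moves=[{"jaw": 0.0, "offset": [0, -8, 0], "rot": [-4.6, 0, 0]}, {"jaw": 0.0, "offset": [0, -8, 0], "rot": [-4.6, 0, 0]}, {"jaw": 0.0, "offset": [0, -2, 0], "rot": [-1.1, 0, 0]}, {"jaw": 0.0, "offset": [0, 0, 0], "rot": [0, 0, 0]}, {"jaw": 0.0, "offset": [0, 0, 0], "rot": [0, 0, 0]}])

```text
time_s: 24.5
eef_pos: [0.5333, -0.0201, 0.1014]
eef_rot: [0.174, 0.676, 0.693, 0.178]
wrist_force: [-11.3, 2.2, 17.3]
opening: 0.089
grasp_force: 65.4
```

```bash
python3 go.py .5795 -.0185 .108
python3 - <<'E'
from h import *
p,d=ctrl.camera("side");A=find("side",["bin","nut"],d)["bin"]
q=A[(A[:,1]<-.04)&(A[:,1]>-.12)&(A[:,0]<.575)]
print(len(q))
for z in np.arange(.02,.1,.01):
    s=q[abs(q[:,2]-z)<.003]
    if len(s): print(z,np.percentile(s[:,0]+.022*(s[:,1]+.02),[2,10,50]).round(4))
E
```

```text
t 24.5 pos [ 0.5333 -0.0201  0.1014] tooloff mm [ 0.5 43.7 16.5] R [[-0.024, 0.875, 0.483], [1.0, 0.021, 0.011], [-0.0, 0.483, -0.876]] q [-0.38 -0.01  2.21  0.4   0.51 -0.71] open 0.089 gf 65.38023948669434 F [-11.3   2.2  17.3]
side bin none
side nut 0.5 [360. 198.] 200 med [ 0.5869 -0.0406  0.1093] lo [ 0.5767 -0.0478  0.0907] hi [ 0.5976 -0.0219  0.1164]Traceback (most recent call last):
  File "<stdin>", line 2, in <module>
KeyError: 'bin'
```

apply_moves(moves=[{"jaw": 0.15, "offset": [0, 0, 0], "rot": [0, 0, 0]}, {"jaw": 0.35, "offset": [0, 0, 0], "rot": [0, 0, 0]}, {"jaw": 0.35, "offset": [0, 0, -20], "rot": [0, 0, 0]}, {"jaw": 0.35, "offset": [0, 0, -50], "rot": [0, 0, 0]}, {"jaw": 0.35, "offset": [0, 0, -40], "rot": [0, 0, 0]}])

```text
time_s: 25.28
eef_pos: [0.4786, -0.0215, 0.1965]
eef_rot: [0.173, 0.677, 0.693, 0.177]
wrist_force: [1.1, -0.1, 0.5]
opening: 0.352
grasp_force: 0.0
```

apply_moves(moves=[{"jaw": 0.6, "offset": [0, 0, 0], "rot": [0, 0, -10]}, {"jaw": 0.6, "offset": [0, 0, 0], "rot": [0, 0, -10]}, {"jaw": 0.6, "offset": [0, 0, 0], "rot": [0, 0, -10]}, {"jaw": 0.6, "offset": [0, 0, 0], "rot": [0, 0, -10]}, {"jaw": 0.6, "offset": [0, 0, 0], "rot": [0, 0, -10]}])

```text
time_s: 25.9
eef_pos: [0.4793, -0.0215, 0.1954]
eef_rot: [0.232, 0.318, 0.915, 0.087]
wrist_force: [1.1, 0.5, 0.3]
opening: 0.6
grasp_force: 0.0
```

apply_moves(moves=[{"jaw": 0.6, "offset": [0, 0, 0], "rot": [0, 0, -10]}, {"jaw": 0.6, "offset": [0, 0, 0], "rot": [0, 0, -10]}, {"jaw": 0.6, "offset": [0, 0, 0], "rot": [0, 0, -10]}, {"jaw": 0.6, "offset": [0, 0, 0], "rot": [0, 0, -10]}, {"jaw": 0.6, "offset": [0, 0, 0], "rot": [0, 0, 0]}])

```text
time_s: 26.52
eef_pos: [0.4793, -0.0215, 0.1954]
eef_rot: [0.248, -0.01, 0.969, 0.003]
wrist_force: [0.6, -0.4, -0.2]
opening: 0.601
grasp_force: 0.0
```

```bash
python3 go.py .5795 -.0185 .108
python3 - <<'E'
from h import *
import cv2
for c in("side","top"):
    p,d=ctrl.camera(c);A=find(c,["nut"],d)
    n=A.get("nut")
    if n is not None: np.save(f"n_{c}.npy",n)
    cv2.imwrite(f"pics/{c}6.png",cv2.resize(p[120:270,280:480,::-1],(800,600)))
E
```

```text
t 26.52 pos [ 0.4793 -0.0215  0.1954] tooloff mm [-45.9   0.8 124.8] R [[-0.877, -0.021, 0.48], [-0.018, 1.0, 0.011], [-0.48, 0.001, -0.877]] q [-0.44 -0.36  2.26  0.3   0.81 -2.2 ] open 0.601 gf 0.0 F [ 0.6 -0.4 -0.2]
side nut 0.66 [362. 196.] 236 med [ 0.5885 -0.0395  0.1082] lo [ 0.5759 -0.0475  0.0904] hi [ 0.6035 -0.0213  0.1172]
top nut 0.66 [328. 177.] 158 med [ 0.5892 -0.0295  0.1133] lo [ 0.5765 -0.0429  0.1039] hi [ 0.6041 -0.016   0.1189]
```

View pics/side6.png

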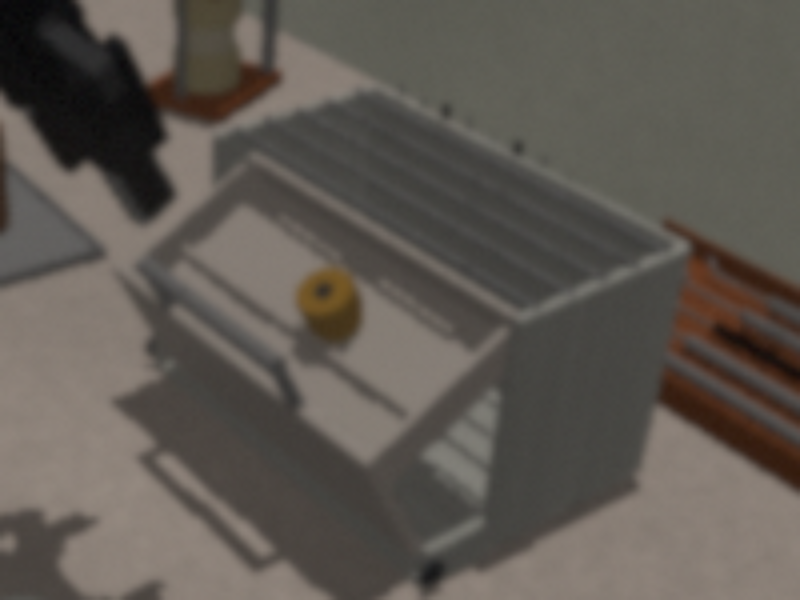

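The bin is fully open; the nut stands at crop (328,303), at the rib, clear of the rods. Fit its axis in the tool frame.

```bash
cat > nf.py <<'E'
from h import *
from scipy.optimize import least_squares
pos,r=tool()
for c in("side","top"):
    n=r.inv().apply(np.load(f"n_{c}.npy")-pos)*1e3
    zt=np.percentile(n[:,2],5); print(c,'top z',zt.round(1),'z95',np.percentile(n[:,2],95).round(1))
    t=n[n[:,2]<zt+3]; s=n[(n[:,2]>zt+4)&(n[:,2]<zt+18)]
    print(' topface minmax centre',((np.percentile(t[:,:2],2,axis=0)+np.percentile(t[:,:2],98,axis=0))/2).round(1),np.ptp(t[:,:2],axis=0).round(1),len(t))
    if len(s)>15:
        f=least_squares(lambda q:np.hypot(s[:,0]-q[0],s[:,1]-q[1])-15,np.median(n[:,:2],0)+[-5,4],loss='soft_l1',f_scale=1);print(' side fit',f.x.round(1),len(s),np.sqrt(np.median(f.fun**2)).round(2))
E
python3 nf.py
```

```text
side top z 123.7 z95 146.8
 topface minmax centre [-53.9 -14.4] [29.2 28.7] 131
 side fit [-54.3 -13.3] 71 0.53
top top z 121.6 z95 139.2
 topface minmax centre [-55. -11.] [28.1 27.4] 95
 side fit [-54.2 -11.2] 39 0.58
```

apply_moves(moves=[{"jaw": 0.6, "offset": [-27, -6, 0], "rot": [0, 0, 0]}, {"jaw": 0.6, "offset": [-27.3, -6.4, 0], "rot": [0, 0, 0]}, {"jaw": 0.6, "offset": [0, 0, 40], "rot": [0, 0, 0]}, {"jaw": 0.6, "offset": [0, 0, 40], "rot": [0, 0, 0]}, {"jaw": 0.6, "offset": [0, 0, 0], "rot": [0, 0, 0]}])

```text
time_s: 27.35
eef_pos: [0.564, -0.0309, 0.1475]
eef_rot: [0.244, -0.01, 0.97, 0.004]
wrist_force: [-0.1, 0.8, 0.2]
opening: 0.6
grasp_force: 0.0
```

```bash
python3 go.py .5795 -.0185 .108
python3 - <<'E'
from h import *
import cv2
p,d=ctrl.camera("side");A=find("side",["nut"],d)
np.save("n_side.npy",A["nut"])
cv2.imwrite(f"pics/side7.png",cv2.resize(p[120:270,280:480,::-1],(800,600)))
E
python3 nf.py
```

```text
t 27.35 pos [ 0.564  -0.0309  0.1475] tooloff mm [ 4.8 12.  42.3] R [[-0.88, -0.022, 0.474], [-0.018, 1.0, 0.014], [-0.474, 0.004, -0.88]] q [-0.37 -0.03  2.1   0.32  0.63 -2.18] open 0.6 gf 0.0 F [-0.1  0.8  0.2]
side nut 0.53 [362. 195.] 243 med [ 0.5878 -0.0399  0.1081] lo [ 0.5763 -0.0476  0.0879] hi [ 0.6015 -0.0222  0.1176]
side top z 43.8 z95 68.1
 topface minmax centre [ 0.2 -2.5] [29.4 30.5] 132
 side fit [-0.3 -1.3] 76 0.4
top top z 41.8 z95 59.4
 topface minmax centre [-0.7  1.1] [28.1 27.4] 95
 side fit [0.  0.9] 39 0.58
```

View pics/side7.png

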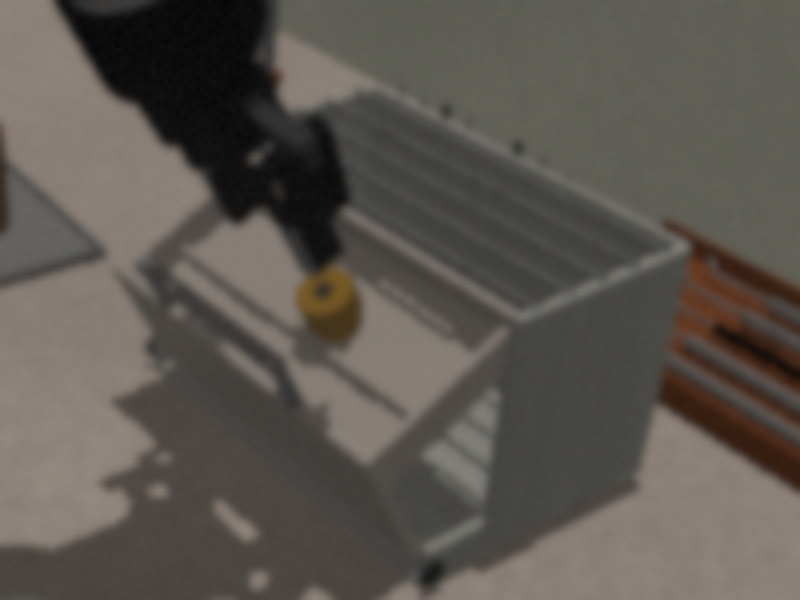

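Fingers are lined up with the nut at (328,303). Advance 64 mm and close.

apply_moves(moves=[{"jaw": 0.6, "offset": [0, 0, 25], "rot": [0, 0, 0]}, {"jaw": 0.6, "offset": [0, 0, 25], "rot": [0, 0, 0]}, {"jaw": 0.6, "offset": [0, 0, 14], "rot": [0, 0, 0]}, {"jaw": 0.6, "offset": [0, 0, 0], "rot": [0, 0, 0]}, {"jaw": 0.5, "offset": [0, 0, 0], "rot": [0, 0, 0]}])

```text
time_s: 28.08
eef_pos: [0.597, -0.0315, 0.0971]
eef_rot: [0.249, -0.011, 0.968, 0.002]
wrist_force: [0.2, 0.1, 1.0]
opening: 0.497
grasp_force: 0.0
```

apply_moves(moves=[{"jaw": 0.42, "offset": [0, 0, 0], "rot": [0, 0, 0]}, {"jaw": 0.35, "offset": [0, 0, 0], "rot": [0, 0, 0]}, {"jaw": 0.25, "offset": [0, 0, 0], "rot": [0, 0, 0]}, {"jaw": 0.15, "offset": [0, 0, 0], "rot": [0, 0, 0]}, {"jaw": 0.15, "offset": [0, 0, 0], "rot": [0, 0, 0]}])

```text
time_s: 28.7
eef_pos: [0.5971, -0.0313, 0.096]
eef_rot: [0.249, -0.011, 0.969, 0.003]
wrist_force: [-0.2, -0.4, 4.7]
opening: 0.313
grasp_force: 58.8
```

```bash
python3 go.py .5795 -.0185 .108
```

```text
t 28.7 pos [ 0.5971 -0.0313  0.096 ] tooloff mm [  9.4  13.2 -18.9] R [[-0.876, -0.023, 0.482], [-0.02, 1.0, 0.011], [-0.482, -0.0, -0.876]] q [-0.35  0.14  2.05  0.37  0.5  -2.23] open 0.313 gf 58.84053647518158 F [-0.2 -0.4  4.7]
```

apply_moves(moves=[{"jaw": 0.15, "offset": [0, 0, -20], "rot": [0, 0, 0]}, {"jaw": 0.15, "offset": [0, 0, -35], "rot": [0, 0, 0]}, {"jaw": 0.15, "offset": [0, 0, -40], "rot": [0, 0, 0]}, {"jaw": 0.15, "offset": [0, 0, 0], "rot": [0, 9.6, 0]}, {"jaw": 0.15, "offset": [0, 0, 0], "rot": [0, 9.6, 0]}])

```text
time_s: 29.32
eef_pos: [0.5501, -0.0326, 0.18]
eef_rot: [0.081, -0.011, 0.997, -0.0]
wrist_force: [0.9, 0.4, -2.3]
opening: 0.313
grasp_force: 59.1
```

apply_moves(moves=[{"jaw": 0.15, "offset": [0, 0, 0], "rot": [0, 9.6, 0]}, {"jaw": 0.15, "offset": [8, -30, 0], "rot": [0, 0, 0]}, {"jaw": 0.15, "offset": [14, -50, 0], "rot": [0, 0, 0]}, {"jaw": 0.15, "offset": [14, -50, 0], "rot": [0, 0, 0]}, {"jaw": 0.15, "offset": [14, -50, 0], "rot": [0, 0, 0]}])

```text
time_s: 29.95
eef_pos: [0.5039, -0.2144, 0.1777]
eef_rot: [-0.002, -0.012, 1.0, 0.0]
wrist_force: [0.3, -0.4, -0.8]
opening: 0.313
grasp_force: 59.3
```

```bash
python3 go.py .4875 -.282 .06
```

```text
t 29.95 pos [ 0.5039 -0.2144  0.1777] tooloff mm [ 17.6 -67.4 117.7] R [[-1.0, -0.023, -0.003], [-0.023, 1.0, 0.001], [0.003, 0.001, -1.0]] q [-0.62  0.18  1.73 -0.    1.24 -2.21] open 0.313 gf 59.265602231025696 F [ 0.3 -0.4 -0.8]
```

apply_moves(moves=[{"jaw": 0.15, "offset": [9, -35, 0], "rot": [0, 0, 0]}, {"jaw": 0.15, "offset": [8.5, -32.4, 20], "rot": [0, 0, 0]}, {"jaw": 0.15, "offset": [0, 0, 45], "rot": [0, 0, 0]}, {"jaw": 0.15, "offset": [0, 0, 43], "rot": [0, 0, 0]}, {"jaw": 0.15, "offset": [0, 0, 0], "rot": [0, 0, 0]}])

```text
time_s: 30.58
eef_pos: [0.4856, -0.2786, 0.0664]
eef_rot: [-0.004, -0.011, 1.0, 0.003]
wrist_force: [0.6, 0.2, -1.5]
opening: 0.314
grasp_force: 59.4
```

```bash
python3 - <<'E'
from h import *
import cv2
p,d=ctrl.camera("side");A=find("side",["nut","pad","jar","bottle","beaker"],d)
cv2.imwrite(f"pics/side8.png",cv2.resize(p[250:390,320:500,::-1],(771,600)))
E
python3 go.py .4875 -.282 .01
```

```text
side nut 0.69 [407. 311.] 409 med [ 0.4763 -0.2793  0.0837] lo [ 0.4702 -0.2931  0.0011] hi [ 0.5121 -0.2467  0.0865]
side nut 0.22 [249. 169.] 699 med [0.483  0.2852 0.0513] lo [0.4634 0.2771 0.0054] hi [0.5114 0.3236 0.0796]
side pad 0.61 [409. 347.] 1909 med [ 0.4836 -0.2869  0.004 ] lo [ 0.4508 -0.3191  0.0021] hi [ 0.5202 -0.2504  0.0056]
side jar 0.94 [249. 170.] 649 med [0.4818 0.2847 0.0518] lo [0.4635 0.2771 0.0084] hi [0.5085 0.3153 0.0796]
side bottle 0.87 [274. 160.] 422 med [0.5522 0.2835 0.0558] lo [0.5404 0.277  0.0107] hi [0.5684 0.298  0.1017]
side bottle 0.39 [283. 282.] 515 med [ 0.3884 -0.0742  0.0149] lo [ 0.3702 -0.0956  0.0011] hi [ 0.4062 -0.0581  0.0264]
side beaker 0.68 [252. 248.] 699 med [0.3795 0.0428 0.0162] lo [0.3514 0.0193 0.0038] hi [0.4083 0.0703 0.03  ]
t 30.88 pos [ 0.49   -0.282   0.0727] tooloff mm [ 2.6  0.2 62.7] R [[-1.0, -0.023, 0.001], [-0.023, 1.0, -0.003], [-0.001, -0.003, -1.0]] q [-0.73  0.35  1.75 -0.    1.04 -2.32] open 0.318 gf 59.356457591056824 F [ 0.3  0.1 -1.6]
```

View pics/side8.png

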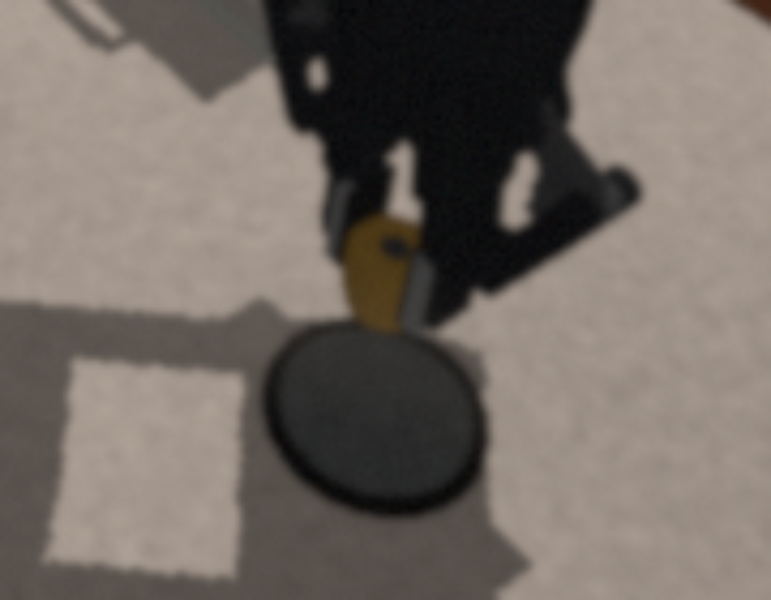

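The nut is held upright above the pad at (385,270). Lower, and feel for contact.

apply_moves(moves=[{"jaw": 0.15, "offset": [1.5, 0, 25], "rot": [0, 0, 0]}, {"jaw": 0.15, "offset": [0, 0, 20], "rot": [0, 0, 0]}, {"jaw": 0.15, "offset": [0, 0, 6], "rot": [0, 0, 0]}, {"jaw": 0.15, "offset": [0, 0, 0], "rot": [0, 0, 0]}, {"jaw": 0.15, "offset": [0, 0, 0], "rot": [0, 0, 0]}])

```text
time_s: 31.5
eef_pos: [0.488, -0.2817, 0.0208]
eef_rot: [-0.0, -0.012, 1.0, -0.001]
wrist_force: [-1.4, 0.1, -1.5]
opening: 0.31
grasp_force: 59.4
```

```bash
python3 - <<'E'
from h import *
p,d=ctrl.camera("side");A=find("side",["nut"],d)
n=A["nut"];print(np.percentile(n[:,2],[90,95,98,99.5]).round(4))
E
python3 go.py .4875 -.282 .01
```

```text
side nut 0.63 [407. 335.] 315 med [ 0.4786 -0.2829  0.0385] lo [ 0.4725 -0.2936  0.0159] hi [ 0.4966 -0.2705  0.0408]
[0.0401 0.0406 0.0409 0.0412]
t 31.6 pos [ 0.4878 -0.2816  0.0206] tooloff mm [ 0.3 -0.3 10.6] R [[-1.0, -0.023, -0.0], [-0.023, 1.0, -0.001], [0.0, -0.001, -1.0]] q [-0.73  0.43  1.76 -0.    0.94 -2.33] open 0.318 gf 59.35018837451935 F [ 0.   0.4 -1.4]
```

apply_moves(moves=[{"jaw": 0.15, "offset": [0, 0, 6], "rot": [0, 0, 0]}, {"jaw": 0.15, "offset": [0, 0, 4], "rot": [0, 0, 0]}, {"jaw": 0.15, "offset": [0, 0, 0.4], "rot": [0, 0, 0]}, {"jaw": 0.15, "offset": [0, 0, 0], "rot": [0, 0, 0]}, {"jaw": 0.15, "offset": [0, 0, 0], "rot": [0, 0, 0]}])

```text
time_s: 32.22
eef_pos: [0.4873, -0.2813, 0.0112]
eef_rot: [-0.001, -0.012, 1.0, -0.0]
wrist_force: [-7.2, 5.8, 19.6]
opening: 0.312
grasp_force: 61.7
```

apply_moves(moves=[{"jaw": 0.34, "offset": [0, 0, 0], "rot": [0, 0, 0]}, {"jaw": 0.4, "offset": [0, 0, 0], "rot": [0, 0, 0]}, {"jaw": 0.5, "offset": [0, 0, 0], "rot": [0, 0, 0]}, {"jaw": 0.6, "offset": [0, 0, 0], "rot": [0, 0, 0]}, {"jaw": 0.6, "offset": [0, 0, 0], "rot": [0, 0, 0]}])

```text
time_s: 32.85
eef_pos: [0.4871, -0.2811, 0.009]
eef_rot: [-0.001, -0.011, 1.0, 0.0]
wrist_force: [-0.0, -0.1, -0.6]
opening: 0.599
grasp_force: 0.0
```

apply_moves(moves=[{"jaw": 0.6, "offset": [0, 0, -15], "rot": [0, 0, 0]}, {"jaw": 0.6, "offset": [0, 0, -40], "rot": [0, 0, 0]}, {"jaw": 0.6, "offset": [0, 0, -50], "rot": [0, 0, 0]}, {"jaw": 0.35, "offset": [0, 0, -50], "rot": [0, 0, 0]}, {"jaw": 0.35, "offset": [0, 50, 0], "rot": [0, 0, 0]}])

```text
time_s: 33.48
eef_pos: [0.4895, -0.2353, 0.1709]
eef_rot: [0.004, -0.01, 1.0, -0.004]
wrist_force: [1.2, 0.5, 0.3]
opening: 0.349
grasp_force: 0.0
```

```bash
python3 - <<'E'
from h import *
import cv2
p,d=ctrl.camera("side");A=find("side",["nut","pad"],d)
n=A["nut"];print(np.percentile(n[:,2],[90,95,98,99.5]).round(4))
cv2.imwrite(f"pics/side9.png",cv2.resize(p[120:390,200:500,::-1],(660,594)))
p,d=ctrl.camera("top");A=find("top",["nut","pad"],d)
E
python3 go.py .5795 -.0185 .108
```

```text
side nut 0.72 [408. 338.] 432 med [ 0.4816 -0.2856  0.0289] lo [ 0.4717 -0.297   0.0074] hi [ 0.4979 -0.2697  0.0311]
side pad 0.93 [407. 351.] 1519 med [ 0.4765 -0.2939  0.0039] lo [ 0.4495 -0.3207  0.0008] hi [ 0.5213 -0.2496  0.0058]
[0.0306 0.0309 0.0312 0.0314]
top nut none
top pad none
t 33.77 pos [ 0.4864 -0.2316  0.1646] tooloff mm [-98.1 211.   56.3] R [[-1.0, -0.023, -0.001], [-0.023, 1.0, -0.001], [0.001, -0.001, -1.0]] q [-0.66  0.17  1.76 -0.    1.21 -2.26] open 0.347 gf 0.0 F [-0.2  0.8 -0.5]
```

View pics/side9.png

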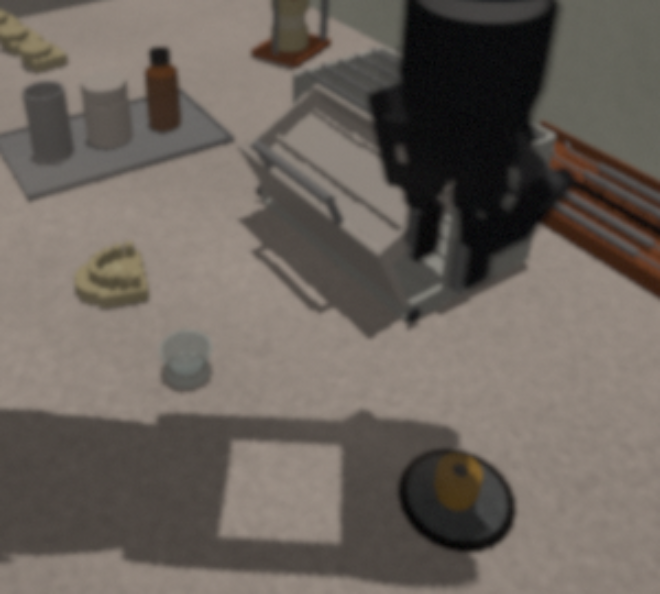

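The nut stands upright in the middle of the pad at (458,490) and the three containers are upright on the tray. Now I'll shut the bin by pushing the bar from the front with closed fingers.

apply_moves(moves=[{"jaw": 0.0, "offset": [-1, 53, 0], "rot": [0, 0, 0]}, {"jaw": 0.0, "offset": [-1, 53, 0], "rot": [0, 0, 0]}, {"jaw": 0.0, "offset": [-1, 53, 0], "rot": [0, 0, 0]}, {"jaw": 0.0, "offset": [-0.5, 52, 0], "rot": [0, 0, 0]}, {"jaw": 0.0, "offset": [0, 0, 30], "rot": [0, 0, 0]}])

```text
time_s: 34.4
eef_pos: [0.4868, -0.0182, 0.1358]
eef_rot: [0.001, -0.013, 1.0, -0.0]
wrist_force: [0.4, -0.2, -0.6]
opening: 0.001
grasp_force: 0.0
```

apply_moves(moves=[{"jaw": 0.0, "offset": [0, 0, 25], "rot": [0, 0, 0]}, {"jaw": 0.0, "offset": [0, 0, 15], "rot": [0, 0, 0]}, {"jaw": 0.0, "offset": [0, 0, 0], "rot": [0, 0, 0]}, {"jaw": 0.0, "offset": [0, 0, 0], "rot": [0, 0, 0]}, {"jaw": 0.0, "offset": [0, 0, 0], "rot": [0, 0, 0]}])

```text
time_s: 35.02
eef_pos: [0.4856, -0.0205, 0.0952]
eef_rot: [0.0, -0.011, 1.0, -0.0]
wrist_force: [0.1, 0.5, 0.1]
opening: 0.002
grasp_force: 0.0
```

```bash
python3 go.py .5635 -.02 .095
```

```text
t 35.02 pos [ 0.4856 -0.0205  0.0952] tooloff mm [-77.9  -1.2   0.2] R [[-1.0, -0.023, 0.0], [-0.023, 1.0, -0.001], [-0.0, -0.001, -1.0]] q [-0.29  0.16  1.94 -0.    1.05 -1.88] open 0.002 gf 0.0 F [0.1 0.5 0.1]
```

apply_moves(moves=[{"jaw": 0.0, "offset": [-12, 0, 0], "rot": [0, 0, 0]}, {"jaw": 0.0, "offset": [-12, 0, 0], "rot": [0, 0, 0]}, {"jaw": 0.0, "offset": [-12, 0, 0], "rot": [0, 0, 0]}, {"jaw": 0.0, "offset": [-12, 0, 0], "rot": [0, 0, 0]}, {"jaw": 0.0, "offset": [-10, 0, 0], "rot": [0, 0, 0]}])

```text
time_s: 35.65
eef_pos: [0.5437, -0.0187, 0.094]
eef_rot: [-0.001, -0.012, 1.0, -0.0]
wrist_force: [-1.5, 0.6, 0.8]
opening: -0.0
grasp_force: 0.6
```

apply_moves(moves=[{"jaw": 0.0, "offset": [-8, 0, 0], "rot": [0, 0, 0]}, {"jaw": 0.0, "offset": [-7, 0, 0], "rot": [0, 0, 0]}, {"jaw": 0.0, "offset": [-3, 0, 0], "rot": [0, 0, 0]}, {"jaw": 0.0, "offset": [0, 0, 0], "rot": [0, 0, 0]}, {"jaw": 0.0, "offset": [0, 0, 0], "rot": [0, 0, 0]}])

```text
time_s: 36.28
eef_pos: [0.5606, -0.0183, 0.094]
eef_rot: [-0.001, -0.011, 1.0, 0.0]
wrist_force: [0.1, 0.1, 0.9]
opening: 0.003
grasp_force: 0.0
```

```bash
python3 go.py .5635 -.02 .095
python3 - <<'E'
from h import *
p,d=ctrl.camera("side");A=find("side",["bin"],d)
p=A.get("bin")
if p is not None:
  p=p[(p[:,0]+.022*(p[:,1]+.02)<.60)]
  for z in (.03,.045,.06,.075,.09):
    s=p[(abs(p[:,2]-z)<.003)&(p[:,1]<-.05)&(p[:,1]>-.115)];print(z,len(s),np.median(s[:,0]+.022*(s[:,1]+.02)).round(4) if len(s) else '')
E
```

```text
t 36.27 pos [ 0.5606 -0.0183  0.094 ] tooloff mm [-2.8 -1.7 -1. ] R [[-1.0, -0.023, -0.002], [-0.023, 1.0, -0.0], [0.002, 0.0, -1.0]] q [-0.24  0.31  1.75 -0.    1.08 -1.84] open 0.003 gf 0.0 F [0.1 0.1 0.9]
side bin 0.85 [369. 212.] 4089 med [ 0.5771 -0.0446  0.0708] lo [ 0.5728 -0.1219  0.016 ] hi [0.6756 0.0753 0.1182]
0.03 57 0.5753
0.045 62 0.575
0.06 57 0.5749
0.075 56 0.5747
0.09 62 0.5743
```

apply_moves(moves=[{"jaw": 0.0, "offset": [-1, 0, 0], "rot": [0, 0, 0]}, {"jaw": 0.0, "offset": [-1, 0, 0], "rot": [0, 0, 0]}, {"jaw": 0.0, "offset": [-0.5, 0, 0], "rot": [0, 0, 0]}, {"jaw": 0.0, "offset": [0, 0, 0], "rot": [0, 0, 0]}, {"jaw": 0.0, "offset": [0, 0, 0], "rot": [0, 0, 0]}])

```text
time_s: 37.0
eef_pos: [0.5633, -0.0183, 0.094]
eef_rot: [-0.001, -0.011, 1.0, -0.0]
wrist_force: [-0.6, -0.5, 1.0]
opening: -0.01
grasp_force: 0.3
```

apply_moves(moves=[{"jaw": 0.0, "offset": [-1.2, 0, 0], "rot": [0, 0, 0]}, {"jaw": 0.0, "offset": [0, 0, 0], "rot": [0, 0, 0]}, {"jaw": 0.0, "offset": [0, 0, 0], "rot": [0, 0, 0]}, {"jaw": 0.0, "offset": [15, 0, 0], "rot": [0, 0, 0]}, {"jaw": 0.0, "offset": [30, 0, -20], "rot": [0, 0, 0]}])

```text
time_s: 37.62
eef_pos: [0.5188, -0.0192, 0.1131]
eef_rot: [-0.002, -0.011, 1.0, 0.0]
wrist_force: [0.1, -0.5, 0.8]
opening: 0.002
grasp_force: 0.0
```

apply_moves(moves=[{"jaw": 0.3, "offset": [10, 20, -45], "rot": [0, 0, 0]}, {"jaw": 0.5, "offset": [15, 50, -10], "rot": [0, 0, 0]}, {"jaw": 0.75, "offset": [16, 55, 0], "rot": [0, 0, 0]}, {"jaw": 0.75, "offset": [16, 55, 0], "rot": [0, 0, 0]}, {"jaw": 0.75, "offset": [16, 55, 0], "rot": [0, 0, 0]}])

```text
time_s: 38.25
eef_pos: [0.441, 0.2157, 0.1697]
eef_rot: [-0.0, -0.011, 1.0, 0.0]
wrist_force: [0.5, 0.0, 0.2]
opening: 0.748
grasp_force: 0.0
```

apply_moves(moves=[{"jaw": 0.75, "offset": [16, 50, 0], "rot": [0, 0, 0]}, {"jaw": 0.75, "offset": [5, 40, 0], "rot": [0, 0, 0]}, {"jaw": 0.75, "offset": [0, 0, 0], "rot": [0, 0, 0]}, {"jaw": 0.75, "offset": [0, 0, 0], "rot": [0, 0, 0]}, {"jaw": 0.75, "offset": [0, 0, 0], "rot": [0, 0, 0]}])

```text
time_s: 38.88
eef_pos: [0.4186, 0.3024, 0.1692]
eef_rot: [-0.001, -0.011, 1.0, -0.0]
wrist_force: [0.2, 0.4, 0.7]
opening: 0.748
grasp_force: 0.0
```

```bash
python3 go.py .417 .3075 .0388
python3 - <<'E'
from h import *
p,d=ctrl.camera("side");A=find("side",["bin"],d)
p=A.get("bin")
if p is not None:
  p=p[(p[:,0]+.022*(p[:,1]+.02)<.60)]
  for z in (.03,.045,.06,.075,.09):
    s=p[(abs(p[:,2]-z)<.003)&(p[:,1]<-.05)&(p[:,1]>-.115)];print(z,len(s),np.median(s[:,0]+.022*(s[:,1]+.02)).round(4) if len(s) else '')
S=np.load("a_side.npz")["bin"];p=S[(S[:,0]+.022*(S[:,1]+.02)<.60)]
for z in (.03,.06,.09):
    s=p[(abs(p[:,2]-z)<.003)];print('orig',z,len(s),np.median(s[:,0]+.022*(s[:,1]+.02)).round(4) if len(s) else '')
E
```

```text
t 38.88 pos [0.4186 0.3024 0.1692] tooloff mm [  1.3   5.1 130.4] R [[-1.0, -0.021, -0.002], [-0.021, 1.0, -0.0], [0.002, -0.0, -1.0]] q [ 0.4   0.12  1.81  0.    1.21 -1.2 ] open 0.748 gf 0.0 F [0.2 0.4 0.7]
side bin 0.72 [367. 206.] 4689 med [ 0.5782 -0.0301  0.0703] lo [ 0.5738 -0.1213  0.0175] hi [0.6764 0.0798 0.1271]
side bin 0.68 [221. 175.] 643 med [0.4153 0.2885 0.0562] lo [0.3976 0.2826 0.009 ] hi [0.4384 0.3268 0.0855]
0.03 54 0.5755
0.045 53 0.5757
0.06 62 0.5757
0.075 59 0.5755
0.09 66 0.5759
orig 0.03 66 0.5758
orig 0.06 172 0.5757
orig 0.09 205 0.5759
```

Bin fully shut (its face matches the original). Pick the beaker back.

apply_moves(moves=[{"jaw": 0.75, "offset": [1, 5, 25], "rot": [0, 0, 0]}, {"jaw": 0.75, "offset": [0, 0, 40], "rot": [0, 0, 0]}, {"jaw": 0.75, "offset": [0, 0, 40], "rot": [0, 0, 0]}, {"jaw": 0.75, "offset": [0, 0, 25], "rot": [0, 0, 0]}, {"jaw": 0.68, "offset": [0, 0, 0], "rot": [0, 0, 0]}])

```text
time_s: 39.6
eef_pos: [0.4155, 0.307, 0.0374]
eef_rot: [-0.003, -0.011, 1.0, -0.001]
wrist_force: [-0.1, -0.5, 0.3]
opening: 0.679
grasp_force: 0.0
```

apply_moves(moves=[{"jaw": 0.6, "offset": [0, 0, 0], "rot": [0, 0, 0]}, {"jaw": 0.5, "offset": [0, 0, 0], "rot": [0, 0, 0]}, {"jaw": 0.4, "offset": [0, 0, 0], "rot": [0, 0, 0]}, {"jaw": 0.3, "offset": [0, 0, 0], "rot": [0, 0, 0]}, {"jaw": 0.3, "offset": [0, 0, 0], "rot": [0, 0, 0]}])

```text
time_s: 40.22
eef_pos: [0.4183, 0.3088, 0.041]
eef_rot: [0.001, -0.012, 1.0, 0.0]
wrist_force: [-0.7, -2.0, 6.8]
opening: 0.53
grasp_force: 61.6
```

```bash
python3 go.py .527 -.1055 .15
```

```text
t 40.23 pos [0.4183 0.3088 0.041 ] tooloff mm [ -99.3 -416.6 -109.2] R [[-1.0, -0.023, 0.001], [-0.023, 1.0, 0.001], [-0.001, 0.001, -1.0]] q [ 0.41  0.32  1.87  0.    0.95 -1.19] open 0.53 gf 61.59931484609842 F [-0.7 -2.   6.8]
```

apply_moves(moves=[{"jaw": 0.3, "offset": [0, 0, -15], "rot": [0, 0, 0]}, {"jaw": 0.3, "offset": [0, 0, -32], "rot": [0, 0, 0]}, {"jaw": 0.3, "offset": [0, 0, -35], "rot": [0, 0, 0]}, {"jaw": 0.3, "offset": [0, 0, -30], "rot": [0, 0, 0]}, {"jaw": 0.3, "offset": [-5, -25, 0], "rot": [0, 0, 0]}])

```text
time_s: 40.85
eef_pos: [0.4243, 0.2852, 0.1553]
eef_rot: [0.002, -0.013, 1.0, 0.001]
wrist_force: [-0.4, -0.2, -2.3]
opening: 0.53
grasp_force: 61.7
```

apply_moves(moves=[{"jaw": 0.3, "offset": [-12, -50, 0], "rot": [0, 0, 0]}, {"jaw": 0.3, "offset": [-12, -50, 0], "rot": [0, 0, 0]}, {"jaw": 0.3, "offset": [-12, -50, 0], "rot": [0, 0, 0]}, {"jaw": 0.3, "offset": [-12, -50, 0], "rot": [0, 0, 0]}, {"jaw": 0.3, "offset": [-12, -50, 0], "rot": [0, 0, 0]}])

```text
time_s: 41.48
eef_pos: [0.4886, 0.0336, 0.1522]
eef_rot: [-0.0, -0.012, 1.0, 0.0]
wrist_force: [0.2, 0.4, -2.5]
opening: 0.524
grasp_force: 61.8
```

apply_moves(moves=[{"jaw": 0.3, "offset": [-12, -50, 0], "rot": [0, 0, 0]}, {"jaw": 0.3, "offset": [-12, -50, 0], "rot": [0, 0, 0]}, {"jaw": 0.3, "offset": [-8, -30, 0], "rot": [0, 0, 0]}, {"jaw": 0.3, "offset": [-3, -11, 0], "rot": [0, 0, 0]}, {"jaw": 0.3, "offset": [0, 0, 0], "rot": [0, 0, 0]}])

```text
time_s: 42.1
eef_pos: [0.5264, -0.105, 0.1514]
eef_rot: [-0.001, -0.011, 1.0, 0.0]
wrist_force: [0.6, 0.5, -1.5]
opening: 0.528
grasp_force: 61.8
```

apply_moves(moves=[{"jaw": 0.3, "offset": [0, 0, 30], "rot": [0, 0, 0]}, {"jaw": 0.3, "offset": [0, 0, 30], "rot": [0, 0, 0]}, {"jaw": 0.3, "offset": [0, 0, 20], "rot": [0, 0, 0]}, {"jaw": 0.3, "offset": [0, 0, 0], "rot": [0, 0, 0]}, {"jaw": 0.3, "offset": [0, 0, 0], "rot": [0, 0, 0]}])

```text
time_s: 42.72
eef_pos: [0.5269, -0.1045, 0.0721]
eef_rot: [-0.0, -0.012, 1.0, -0.0]
wrist_force: [0.2, -0.4, -1.3]
opening: 0.532
grasp_force: 61.8
```

```bash
python3 go.py .5275 -.105 .036
```

```text
t 42.73 pos [ 0.5269 -0.1045  0.0721] tooloff mm [-0.6 -0.5 36.1] R [[-1.0, -0.024, -0.001], [-0.024, 1.0, -0.0], [0.001, -0.0, -1.0]] q [-0.42  0.3   1.82 -0.    1.02 -2.01] open 0.532 gf 61.83449216187 F [ 0.2 -0.4 -1.3]
```

apply_moves(moves=[{"jaw": 0.3, "offset": [-0.5, -0.5, 20], "rot": [0, 0, 0]}, {"jaw": 0.3, "offset": [0, 0, 11], "rot": [0, 0, 0]}, {"jaw": 0.3, "offset": [0, 0, 5], "rot": [0, 0, 0]}, {"jaw": 0.3, "offset": [0, 0, 0], "rot": [0, 0, 0]}, {"jaw": 0.58, "offset": [0, 0, 0], "rot": [0, 0, 0]}])

```text
time_s: 43.35
eef_pos: [0.5278, -0.1059, 0.0363]
eef_rot: [0.0, -0.012, 1.0, -0.0]
wrist_force: [-0.1, 0.6, -0.3]
opening: 0.579
grasp_force: 0.0
```

apply_moves(moves=[{"jaw": 0.65, "offset": [0, 0, 0], "rot": [0, 0, 0]}, {"jaw": 0.75, "offset": [0, 0, 0], "rot": [0, 0, 0]}, {"jaw": 0.75, "offset": [0, 0, -20], "rot": [0, 0, 0]}, {"jaw": 0.75, "offset": [0, 0, -50], "rot": [0, 0, 0]}, {"jaw": 0.75, "offset": [0, 0, -60], "rot": [0, 0, 0]}])

```text
time_s: 43.98
eef_pos: [0.5261, -0.1053, 0.1653]
eef_rot: [-0.002, -0.011, 1.0, 0.001]
wrist_force: [1.8, -0.0, -0.7]
opening: 0.745
grasp_force: 0.0
```

apply_moves(moves=[{"jaw": 0.82, "offset": [4, 50, 0], "rot": [0, 0, 0]}, {"jaw": 0.82, "offset": [5, 58, 0], "rot": [0, 0, 0]}, {"jaw": 0.82, "offset": [5, 58, 0], "rot": [0, 0, 0]}, {"jaw": 0.82, "offset": [5, 58, 0], "rot": [0, 0, 0]}, {"jaw": 0.82, "offset": [5, 58, 0], "rot": [0, 0, 0]}])

```text
time_s: 44.6
eef_pos: [0.4963, 0.1775, 0.1653]
eef_rot: [-0.001, -0.011, 1.0, 0.0]
wrist_force: [0.0, -1.2, -0.1]
opening: 0.819
grasp_force: 0.0
```

apply_moves(moves=[{"jaw": 0.82, "offset": [5, 58, 0], "rot": [0, 0, 0]}, {"jaw": 0.82, "offset": [4, 50, 0], "rot": [0, 0, 0]}, {"jaw": 0.82, "offset": [0, 18, 0], "rot": [0, 0, 0]}, {"jaw": 0.82, "offset": [0, 0, 0], "rot": [0, 0, 0]}, {"jaw": 0.82, "offset": [0, 0, 0], "rot": [0, 0, 0]}])

```text
time_s: 45.22
eef_pos: [0.485, 0.3001, 0.1649]
eef_rot: [-0.001, -0.011, 1.0, -0.0]
wrist_force: [-0.7, -1.2, 0.1]
opening: 0.825
grasp_force: 0.0
```

```bash
python3 go.py .485 .305 .0385
python3 - <<'E'
from h import *
p,d=ctrl.camera("side");A=find("side",["beaker","jar"],d)
E
```

```text
t 45.23 pos [0.485  0.3001 0.1649] tooloff mm [ -0.3   5.  126.4] R [[-1.0, -0.022, -0.002], [-0.022, 1.0, -0.001], [0.002, -0.001, -1.0]] q [ 0.35  0.24  1.68 -0.    1.23 -1.25] open 0.825 gf 0.0 F [-0.7 -1.2  0.1]
side beaker 0.65 [357. 251.] 1114 med [ 0.52   -0.1191  0.056 ] lo [ 0.5061 -0.13    0.0058] hi [ 0.5482 -0.0874  0.0816]
side jar 0.9 [249. 170.] 669 med [0.4827 0.2845 0.0529] lo [0.4636 0.2768 0.0084] hi [0.5098 0.319  0.0796]
side jar 0.28 [357. 252.] 1145 med [ 0.5203 -0.1187  0.0551] lo [ 0.5061 -0.13    0.0031] hi [ 0.5488 -0.0874  0.0816]
```

apply_moves(moves=[{"jaw": 0.82, "offset": [0, 5, 22], "rot": [0, 0, 0]}, {"jaw": 0.82, "offset": [0, 0, 40], "rot": [0, 0, 0]}, {"jaw": 0.82, "offset": [0, 0, 40], "rot": [0, 0, 0]}, {"jaw": 0.82, "offset": [0, 0, 24], "rot": [0, 0, 0]}, {"jaw": 0.75, "offset": [0, 0, 0], "rot": [0, 0, 0]}])

```text
time_s: 46.0
eef_pos: [0.483, 0.3049, 0.0372]
eef_rot: [-0.003, -0.011, 1.0, -0.001]
wrist_force: [0.0, -0.6, 0.8]
opening: 0.752
grasp_force: 0.0
```

apply_moves(moves=[{"jaw": 0.7, "offset": [0, 0, 0], "rot": [0, 0, 0]}, {"jaw": 0.62, "offset": [0, 0, 0], "rot": [0, 0, 0]}, {"jaw": 0.5, "offset": [0, 0, 0], "rot": [0, 0, 0]}, {"jaw": 0.4, "offset": [0, 0, 0], "rot": [0, 0, 0]}, {"jaw": 0.4, "offset": [0, 0, 0], "rot": [0, 0, 0]}])

```text
time_s: 46.62
eef_pos: [0.4859, 0.3067, 0.0413]
eef_rot: [0.001, -0.012, 1.0, 0.0]
wrist_force: [-0.5, -2.7, 6.0]
opening: 0.609
grasp_force: 62.4
```

```bash
python3 go.py .524 -.0195 .15
```

```text
t 46.62 pos [0.4859 0.3067 0.0413] tooloff mm [ -30.7 -326.9 -108.8] R [[-1.0, -0.023, 0.001], [-0.023, 1.0, 0.001], [-0.002, 0.0, -1.0]] q [ 0.36  0.42  1.73 -0.    0.99 -1.24] open 0.609 gf 62.36369157442823 F [-0.5 -2.7  6. ]
```

apply_moves(moves=[{"jaw": 0.4, "offset": [0, 0, -15], "rot": [0, 0, 0]}, {"jaw": 0.4, "offset": [0, 0, -32], "rot": [0, 0, 0]}, {"jaw": 0.4, "offset": [0, 0, -35], "rot": [0, 0, 0]}, {"jaw": 0.4, "offset": [0, 0, -30], "rot": [0, 0, 0]}, {"jaw": 0.4, "offset": [-2, -25, 0], "rot": [0, 0, 0]}])

```text
time_s: 47.25
eef_pos: [0.4893, 0.2833, 0.1559]
eef_rot: [0.003, -0.013, 1.0, 0.001]
wrist_force: [0.2, 0.3, -1.4]
opening: 0.604
grasp_force: 63.0
```

apply_moves(moves=[{"jaw": 0.4, "offset": [-5, -50, 0], "rot": [0, 0, 0]}, {"jaw": 0.4, "offset": [-5, -50, 0], "rot": [0, 0, 0]}, {"jaw": 0.4, "offset": [-5, -50, 0], "rot": [0, 0, 0]}, {"jaw": 0.4, "offset": [-5, -50, 0], "rot": [0, 0, 0]}, {"jaw": 0.4, "offset": [-5, -50, 0], "rot": [0, 0, 0]}])

```text
time_s: 47.88
eef_pos: [0.5183, 0.0307, 0.1526]
eef_rot: [0.0, -0.012, 1.0, -0.0]
wrist_force: [0.9, -0.2, -1.2]
opening: 0.608
grasp_force: 63.0
```

apply_moves(moves=[{"jaw": 0.4, "offset": [-3, -37, 0], "rot": [0, 0, 0]}, {"jaw": 0.4, "offset": [-1, -15, 0], "rot": [0, 0, 0]}, {"jaw": 0.4, "offset": [0, 0, 30], "rot": [0, 0, 0]}, {"jaw": 0.4, "offset": [0, 0, 35], "rot": [0, 0, 0]}, {"jaw": 0.4, "offset": [0, 0, 10], "rot": [0, 0, 0]}])

```text
time_s: 48.5
eef_pos: [0.5214, -0.0186, 0.0746]
eef_rot: [-0.003, -0.012, 1.0, 0.001]
wrist_force: [-0.6, -0.4, -1.4]
opening: 0.606
grasp_force: 63.1
```

apply_moves(moves=[{"jaw": 0.4, "offset": [0, 0, 0], "rot": [0, 0, 0]}, {"jaw": 0.4, "offset": [0, 0, 0], "rot": [0, 0, 0]}, {"jaw": 0.4, "offset": [0, 0, 0], "rot": [0, 0, 0]}, {"jaw": 0.4, "offset": [0, 0, 0], "rot": [0, 0, 0]}, {"jaw": 0.4, "offset": [0, 0, 0], "rot": [0, 0, 0]}])

```text
time_s: 49.12
eef_pos: [0.5232, -0.0198, 0.0764]
eef_rot: [-0.001, -0.011, 1.0, -0.0]
wrist_force: [1.0, 0.3, -0.8]
opening: 0.605
grasp_force: 63.1
```

```bash
python3 go.py .524 -.0195 .036
```

```text
t 49.12 pos [ 0.5232 -0.0198  0.0764] tooloff mm [-0.9  0.3 40.4] R [[-1.0, -0.023, -0.001], [-0.023, 1.0, -0.0], [0.001, -0.0, -1.0]] q [-0.26  0.27  1.85 -0.    1.02 -1.86] open 0.605 gf 63.10063514392823 F [ 1.   0.3 -0.8]
```

apply_moves(moves=[{"jaw": 0.4, "offset": [-1, 0, 22], "rot": [0, 0, 0]}, {"jaw": 0.4, "offset": [0, 0, 12], "rot": [0, 0, 0]}, {"jaw": 0.4, "offset": [0, 0, 6], "rot": [0, 0, 0]}, {"jaw": 0.4, "offset": [0, 0, 0], "rot": [0, 0, 0]}, {"jaw": 0.65, "offset": [0, 0, 0], "rot": [0, 0, 0]}])

```text
time_s: 49.75
eef_pos: [0.5244, -0.0198, 0.0368]
eef_rot: [-0.0, -0.012, 1.0, -0.0]
wrist_force: [-0.9, -0.1, 0.3]
opening: 0.649
grasp_force: 0.0
```

apply_moves(moves=[{"jaw": 0.75, "offset": [0, 0, 0], "rot": [0, 0, 0]}, {"jaw": 0.82, "offset": [0, 0, 0], "rot": [0, 0, 0]}, {"jaw": 0.82, "offset": [0, 0, -20], "rot": [0, 0, 0]}, {"jaw": 0.82, "offset": [0, 0, -50], "rot": [0, 0, 0]}, {"jaw": 0.82, "offset": [0, 0, -60], "rot": [0, 0, 0]}])

```text
time_s: 50.38
eef_pos: [0.5231, -0.0195, 0.1663]
eef_rot: [-0.002, -0.011, 1.0, 0.0]
wrist_force: [0.8, -0.2, 0.7]
opening: 0.821
grasp_force: 0.0
```

apply_moves(moves=[{"jaw": 0.75, "offset": [0, 50, 0], "rot": [0, 0, 0]}, {"jaw": 0.75, "offset": [-7, 55, 0], "rot": [0, 0, 0]}, {"jaw": 0.75, "offset": [-8, 55, 0], "rot": [0, 0, 0]}, {"jaw": 0.75, "offset": [-8, 55, 0], "rot": [0, 0, 0]}, {"jaw": 0.75, "offset": [-8, 55, 0], "rot": [0, 0, 0]}])

```text
time_s: 51.0
eef_pos: [0.549, 0.2528, 0.166]
eef_rot: [-0.001, -0.011, 1.0, -0.0]
wrist_force: [1.4, -0.8, -0.0]
opening: 0.749
grasp_force: 0.0
```

apply_moves(moves=[{"jaw": 0.75, "offset": [-9, 47, 0], "rot": [0, 0, 0]}, {"jaw": 0.75, "offset": [0, 0, 0], "rot": [0, 0, 0]}, {"jaw": 0.75, "offset": [0, 0, 0], "rot": [0, 0, 0]}, {"jaw": 0.75, "offset": [0, 0, 0], "rot": [0, 0, 0]}, {"jaw": 0.75, "offset": [0, 0, 0], "rot": [0, 0, 0]}])

```text
time_s: 51.62
eef_pos: [0.5571, 0.297, 0.1662]
eef_rot: [-0.001, -0.011, 1.0, -0.0]
wrist_force: [-0.3, -0.0, 0.2]
opening: 0.75
grasp_force: 0.0
```

```bash
python3 go.py .5563 .2986 .0385
python3 - <<'E'
from h import *
p,d=ctrl.camera("side");A=find("side",["jar","bottle"],d)
E
```

```text
t 51.62 pos [0.5571 0.297  0.1662] tooloff mm [  0.5   1.6 127.7] R [[-1.0, -0.021, -0.002], [-0.021, 1.0, -0.0], [0.002, -0.0, -1.0]] q [ 0.3   0.37  1.51  0.    1.26 -1.29] open 0.75 gf 0.0 F [-0.3 -0.   0.2]
side jar 0.62 [330. 231.] 1100 med [ 0.5169 -0.0364  0.0518] lo [ 0.5008 -0.0472  0.0017] hi [ 0.5471 -0.0025  0.0756]
side bottle 0.73 [273. 162.] 477 med [0.5524 0.2837 0.0559] lo [0.5403 0.2765 0.0083] hi [0.571  0.3024 0.1019]
```

Jar is within about 2 mm. Now the bottle.

apply_moves(moves=[{"jaw": 0.75, "offset": [0.5, 1.6, 23], "rot": [0, 0, 0]}, {"jaw": 0.75, "offset": [0, 0, 40], "rot": [0, 0, 0]}, {"jaw": 0.75, "offset": [0, 0, 40], "rot": [0, 0, 0]}, {"jaw": 0.75, "offset": [0, 0, 24.5], "rot": [0, 0, 0]}, {"jaw": 0.65, "offset": [0, 0, 0], "rot": [0, 0, 0]}])

```text
time_s: 52.4
eef_pos: [0.5542, 0.2989, 0.0362]
eef_rot: [-0.003, -0.011, 1.0, -0.001]
wrist_force: [0.2, 0.1, 0.5]
opening: 0.651
grasp_force: 0.0
```

apply_moves(moves=[{"jaw": 0.55, "offset": [0, 0, 0], "rot": [0, 0, 0]}, {"jaw": 0.45, "offset": [0, 0, 0], "rot": [0, 0, 0]}, {"jaw": 0.3, "offset": [0, 0, 0], "rot": [0, 0, 0]}, {"jaw": 0.3, "offset": [0, 0, 0], "rot": [0, 0, 0]}, {"jaw": 0.3, "offset": [0, 0, 0], "rot": [0, 0, 0]}])

```text
time_s: 53.02
eef_pos: [0.5575, 0.3, 0.0406]
eef_rot: [0.001, -0.011, 1.0, 0.0]
wrist_force: [-1.3, -1.7, 6.6]
opening: 0.456
grasp_force: 59.9
```

```bash
python3 go.py .5198 .0668 .15
```

```text
t 53.02 pos [0.5575 0.3    0.0406] tooloff mm [  42.9 -232.2 -109.7] R [[-1.0, -0.023, 0.001], [-0.023, 1.0, 0.001], [-0.001, 0.001, -1.0]] q [ 0.31  0.53  1.57  0.    1.04 -1.29] open 0.456 gf 59.924167933641 F [-1.3 -1.7  6.6]
```

apply_moves(moves=[{"jaw": 0.3, "offset": [0, 0, -15], "rot": [0, 0, 0]}, {"jaw": 0.3, "offset": [0, 0, -32], "rot": [0, 0, 0]}, {"jaw": 0.3, "offset": [0, 0, -35], "rot": [0, 0, 0]}, {"jaw": 0.3, "offset": [0, 0, -30], "rot": [0, 0, 0]}, {"jaw": 0.3, "offset": [7, -25, 0], "rot": [0, 0, 0]}])

```text
time_s: 53.65
eef_pos: [0.5521, 0.2762, 0.1551]
eef_rot: [0.003, -0.012, 1.0, 0.001]
wrist_force: [0.5, 0.2, -1.3]
opening: 0.451
grasp_force: 60.4
```

apply_moves(moves=[{"jaw": 0.3, "offset": [10, -50, 0], "rot": [0, 0, 0]}, {"jaw": 0.3, "offset": [10, -50, 0], "rot": [0, 0, 0]}, {"jaw": 0.3, "offset": [9, -50, 0], "rot": [0, 0, 0]}, {"jaw": 0.3, "offset": [6, -42, 0], "rot": [0, 0, 0]}, {"jaw": 0.3, "offset": [1, -15, 0], "rot": [0, 0, 0]}])

```text
time_s: 54.28
eef_pos: [0.5184, 0.065, 0.1514]
eef_rot: [-0.001, -0.01, 1.0, -0.0]
wrist_force: [-0.6, 0.3, -2.2]
opening: 0.457
grasp_force: 60.5
```

apply_moves(moves=[{"jaw": 0.3, "offset": [0, 0, 0], "rot": [0, 0, 0]}, {"jaw": 0.3, "offset": [0, 0, 35], "rot": [0, 0, 0]}, {"jaw": 0.3, "offset": [0, 0, 40], "rot": [0, 0, 0]}, {"jaw": 0.3, "offset": [0, 0, 0], "rot": [0, 0, 0]}, {"jaw": 0.3, "offset": [0, 0, 0], "rot": [0, 0, 0]}])

```text
time_s: 54.9
eef_pos: [0.5194, 0.0677, 0.0768]
eef_rot: [-0.0, -0.012, 1.0, 0.0]
wrist_force: [0.1, 0.4, -0.9]
opening: 0.445
grasp_force: 60.7
```

```bash
python3 go.py .5198 .0668 .035
```

```text
t 54.9 pos [0.5194 0.0677 0.0768] tooloff mm [-0.4 -0.9 41.8] R [[-1.0, -0.024, -0.0], [-0.024, 1.0, 0.0], [0.0, 0.0, -1.0]] q [-0.1   0.27  1.85  0.    1.02 -1.69] open 0.445 gf 60.651145490119234 F [ 0.1  0.4 -0.9]
```

apply_moves(moves=[{"jaw": 0.3, "offset": [-0.5, -1, 22], "rot": [0, 0, 0]}, {"jaw": 0.3, "offset": [0, 0, 13], "rot": [0, 0, 0]}, {"jaw": 0.3, "offset": [0, 0, 6], "rot": [0, 0, 0]}, {"jaw": 0.3, "offset": [0, 0, 0], "rot": [0, 0, 0]}, {"jaw": 0.5, "offset": [0, 0, 0], "rot": [0, 0, 0]}])

```text
time_s: 55.52
eef_pos: [0.52, 0.0658, 0.0357]
eef_rot: [0.0, -0.011, 1.0, -0.0]
wrist_force: [0.0, 0.3, 0.2]
opening: 0.505
grasp_force: 0.0
```

apply_moves(moves=[{"jaw": 0.6, "offset": [0, 0, 0], "rot": [0, 0, 0]}, {"jaw": 0.75, "offset": [0, 0, 0], "rot": [0, 0, 0]}, {"jaw": 0.75, "offset": [0, 0, -20], "rot": [0, 0, 0]}, {"jaw": 0.75, "offset": [0, 0, -50], "rot": [0, 0, 0]}, {"jaw": 0.75, "offset": [0, 0, -60], "rot": [0, 0, 0]}])

```text
time_s: 56.15
eef_pos: [0.5181, 0.0659, 0.1649]
eef_rot: [-0.002, -0.011, 1.0, 0.0]
wrist_force: [1.9, -0.9, 0.3]
opening: 0.748
grasp_force: 0.0
```

apply_moves(moves=[{"jaw": 0.75, "offset": [10, 45, 0], "rot": [0, 0, 0]}, {"jaw": 0.75, "offset": [20, 55, 0], "rot": [0, 0, 0]}, {"jaw": 0.75, "offset": [20, 55, 0], "rot": [0, 0, 0]}, {"jaw": 0.75, "offset": [20, 55, 0], "rot": [0, 0, 0]}, {"jaw": 0.75, "offset": [20, 55, 0], "rot": [0, 0, 0]}])

```text
time_s: 56.78
eef_pos: [0.4223, 0.3304, 0.165]
eef_rot: [-0.001, -0.011, 1.0, 0.0]
wrist_force: [-0.4, 1.1, 0.1]
opening: 0.748
grasp_force: 0.0
```

apply_moves(moves=[{"jaw": 0.75, "offset": [10, 30, 0], "rot": [0, 0, 0]}, {"jaw": 0.75, "offset": [0, 0, 0], "rot": [0, 0, 0]}, {"jaw": 0.75, "offset": [0, 0, 0], "rot": [0, 0, 0]}, {"jaw": 0.75, "offset": [0, 0, 0], "rot": [0, 0, 0]}, {"jaw": 0.75, "offset": [0, 0, 0], "rot": [0, 0, 0]}])

```text
time_s: 57.4
eef_pos: [0.413, 0.3576, 0.1648]
eef_rot: [-0.001, -0.011, 1.0, -0.0]
wrist_force: [0.2, 1.0, -0.3]
opening: 0.75
grasp_force: 0.0
```

```bash
cp a_side.npz o_side.npz; cp a_top.npz o_top.npz
python3 - <<'E'
from h import *
import cv2
for c in("side","top"):
    p,d=ctrl.camera(c)
    A=find(c,["jar","beaker","bottle","nut","bin","tray","pad","cast","dish"],d);np.savez(f"a_{c}.npz",**A,bin_handle=A.get("bin",np.zeros((1,3))))
    if c=="side": cv2.imwrite("pics/side10.png",p[:,:,::-1])
E
python3 fit.py
```

```text
side jar 0.68 [331. 231.] 1078 med [ 0.5169 -0.0367  0.0521] lo [ 0.5009 -0.0473  0.0021] hi [ 0.5448 -0.0006  0.0756]
side beaker 0.65 [355. 248.] 1142 med [ 0.5203 -0.1191  0.0555] lo [ 0.5062 -0.13    0.0038] hi [ 0.5485 -0.0875  0.0816]
side beaker 0.24 [283. 283.] 528 med [ 0.3883 -0.0735  0.0147] lo [ 3.701e-01 -9.560e-02  1.000e-04] hi [ 0.4065 -0.0575  0.0265]
side bottle 0.95 [306. 208.] 719 med [0.5143 0.0512 0.0519] lo [0.5027 0.0439 0.0014] hi [0.5364 0.0725 0.0972]
side bottle 0.24 [358. 249.] 1160 med [ 0.5204 -0.1186  0.0552] lo [ 0.5062 -0.1299  0.0036] hi [ 0.5487 -0.0872  0.0816]
side nut 0.89 [406. 339.] 466 med [ 0.4819 -0.2863  0.0287] lo [ 0.4716 -0.2971  0.0042] hi [ 0.4995 -0.2705  0.0309]
side bin 0.96 [368. 203.] 4268 med [ 0.5804 -0.0291  0.0712] lo [ 0.5738 -0.1219  0.0254] hi [0.6766 0.0801 0.1274]
side tray 0.91 [248. 182.] 3088 med [0.4816 0.2937 0.0039] lo [0.3713 0.2229 0.0006] hi [0.6105 0.3751 0.0079]
side tray 0.5 [358. 250.] 1126 med [ 0.5199 -0.1189  0.0554] lo [ 0.5062 -0.13    0.0047] hi [ 0.5483 -0.0875  0.0816]
side pad 0.94 [407. 351.] 1562 
[... 2549 characters left out ...]
1  0.1326]] [-0.02105981  0.57804958]
S bar 257 [ 0.5765 -0.0289  0.1274] [[ 0.5736 -0.0752  0.1146]
 [ 0.5823  0.0325  0.1304]] [-0.02725595  0.5764413 ]
T nut 723 [ 0.6042 -0.0156  0.0907] [[ 0.574  -0.1166  0.081 ]
 [ 0.6789  0.0844  0.0973]]
  return _methods._mean(a, axis=axis, dtype=dtype,
  ret = um.true_divide(
Traceback (most recent call last):
  File "fit.py", line 24, in <module>
    p=s["nut"];q=p[(p[:,2]>.08)&(p[:,2]<.105)];print(n,"nut",len(q),np.round(np.median(q,0),4),np.round(np.percentile(q,[3,97],axis=0),4))
                                                                                                        ~~~~~~~~~~~~~^^^^^^^^^^^^^^^^^
IndexError: index -1 is out of bounds for axis 0 with size 0
```

View pics/side10.png

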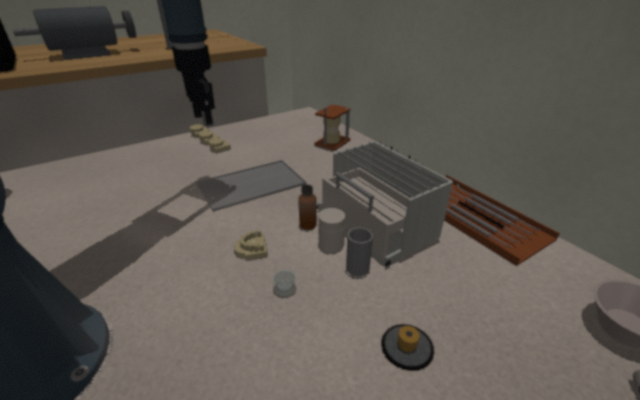

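The picture shows bottle (307,208), jar (331,231) and beaker (358,250) upright within about 2.5 mm of their start. The nut is upright on the pad at (408,340), the bin is shut, and the cast and dish are untouched.

```bash
python3 -c "
from bench import ctrl
print(ctrl.hand_in())"
```

```text
the job is handed in; nothing more can be done
None
```

The job is handed in, with no verdict returned: the nut stands upright in the middle of the pad, the bin is shut, and jar, beaker and bottle are back upright within about 2.5 mm of their starting places by the last camera check, with cast and dish undisturbed.

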